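# Hang the tweezer holder on its keyhole screw

## Robot

A 6-joint arm with a two-finger parallel gripper is mounted at the origin on the work surface. World frame = base frame: x ahead of the robot, y to its left, z up, the work surface at z = 0. Lengths are in m, angles in rad, forces in N, time in s.
With the tool pointing down it reaches from about 0.275 to 0.875 m from the base axis. Payload 12.5 kg.
Tool frame: the origin (TCP) lies at the very end of the fingers, on their centre line; the grasp point (between the pads) lies 19 mm behind it; z points along the fingers, y is the direction in which the jaws open and shut (so a half turn about z gives the same grasp; the last joint's range is limited). The gripper opens to 85 mm and grips with 20 to 120 N. Pads are 22 mm wide; open, the fingers measure 114 mm over their backs; the gripper's body (76 mm by 85 mm) begins 54 mm behind the grasp point. The pads swing forward as they close: fully open they stand 13 mm farther back than shut.
Start: joints at [-1.293, 0.351, 1.652, -0, 1.139, -0.085], TCP at [0.195, -0.514, 0.211] pointing down, gripper open.
Joint ranges: [-2.75, 2.75], [-0.79, 2.1], [0.01, 2.65], [-1.57, 4.71], [0.07, 3.14], [-2.87, 2.87]. Speed limits (rad/s): [2.22, 2.22, 2.79, 3.14, 3.14, 3.14].

## Interface

Orientations are given as a unit quaternion [w, x, y, z].
In Python, from station import monitor, vision, finish_job gives the robot as it stands. The module is installed in compiled form; this text tells all that it offers.
- The arm moves only by the tool servo_tool, never from a script. Its argument "steps" is a list of rows, each a list of 2 entries, a list of its own where there are three numbers: the shift along the tool's x, y, z in mm, then the turn about the tool's z in degrees. In form: [[[tx, ty, tz], spin], ...]. A call has 1 to 10 rows; each row shifts and turns the pose as measured when the row begins, along the tool's axes as they then stand; what a row does not reach is not made up. A row lasts 1/8 s, in which the tool goes at most 62.5 mm and 10.7 degrees, less where a joint would pass 70% of its speed; a pose out of reach is approached as far as the arm can. A call with a gripper value outside its range is refused whole. "gripper" is the opening, from 0 (shut) to 1 (fully open), set as the call begins (left out, the last holds). The fingers move at their own pace and stop on an object; the grip force is fixed at half the most. Time passes only in rows, so rows that do not move let the fingers close. It gives the time, the measured TCP pose, the force and the opening at its end, in the units of the state.
- monitor.state(): the state, without advancing time (a new reading comes with each control period).
- vision.get_image(name): name is "scene" or "top" or "wrist"; returns the picture (420x560x3 uint8, red, green, blue); there is no depth.
- vision.get_calibration(name): a dict with "fovy" (degrees; the focal length in pixels is half the picture's height over the tangent of half this angle, whatever the lens; pixels are square), "cx", "cy" (the principal point, pixels), "extrinsics" (4x4, takes a point from world to camera coordinates). Camera axes: x right, y down, z forward; pixel columns grow to the right and rows downward; lengths in m; the calibration is good to about 2 mm. A picture is of the moment at which its call begins: read the wrist's pose just before it. get_calibration takes no time and is no camera call; for the wrist camera it gives the pose at the moment of the call.
- finish_job(): hands the job in, once; it reports no verdict.
Trained networks look in the newest picture that a camera, given by its name, has taken for a name from the list of things; names that differ only in an ending like _2 or _b are one class to them, and where a whole thing is asked for, a point or a joint stands for the part that bears it (a point fixed in the world has none). Each returns a list of dicts, best first, with "p" (0 to 1); they miss things now and then, are a little off and sometimes report something else, mostly with a low value. They report only what shows in the picture. A call takes as long as a camera call. They do not tell look-alikes from the thing itself.
- vision.look_for(camera, query): "pixel" ([column, row] in pixels, amid what is visible of it).
The state is a dict: "clock": time; "joint_pos": joint angles; "joint_vel": joint speeds; "joint_torque": joint torques, N m; "tcp_pos": TCP position; "orientation": TCP orientation; "wrist_force": force on the tool from outside, world axes, zero at the start; "torque": the same for the moment, N m; "finger_gap": finger opening in m.
Only numpy, scipy, OpenCV 4.12 (cv2) and the standard library are available. Lean on these libraries where they do the work, as an engineer would, in place of code of your own. Each camera call takes 0.05 s, during which the arm holds its last target.

## Task

Pick up the tweezer holder that has a keyhole slot in its plate, lay its back flush on the sloping white panel so that the screw head comes through the round hole, and pull it straight down the slope until the slot locks under the head and the sprung screw has clearly given, about halfway along its spring travel, but well short of its stop. Then ease off and let go, leaving the holder hanging straight and flush. Press gently throughout, and leave everything else on the bench alone.

Things in the scene. Friction and masses are not known exactly. Their poses are not given: they have to be found in the camera images.
- holder: The keyhole holder: aluminium plate 102 mm long (its x, -45 to +57 mm), 60 mm wide (y), 5 mm thick, about 0.18 kg, a grey plastic rib on its front. Origin: on the flat back face, on the centre line, 45 mm from the lower edge; x points to its upper end (keyhole end), z out of the front. It starts lying on its back, rib up, on the mat (top 4 mm above the table), its upper end roughly away from the robot
- grip (a point): Middle of the rib's outer edge, 50 mm above the holder's back face, at its x = -26 mm, y = 0. The rib is the grip: 14 mm thick (y), 36 mm long (x = -44 to -8 mm), standing from the plate's front (5 mm above the back face) up to this edge; nothing else stands on the plate
- hole (a point): Centre of the keyhole's round (octagonal) hole, 18 mm across, right through the plate: on the back face at the holder's x = +12 mm, y = 0. A slot 9 mm wide runs from it towards the holder's +x
- slot_end (a point): Where the screw's shank centre sits when it is at the closed upper end of the slot: on the holder's back face at x = +42 mm, y = 0, so 30 mm from the hole's centre
- face: The sloping white panel, 170 mm wide, 170 mm long, on a fixed grey stand, rising away from the robot at 35 degrees to the table. Origin: on its surface, on the centre line, 110 mm above the table; x points up the slope, y left, z out; it spans x = -110 to +60 mm. It sits on rubber buffers: sinks about 1 mm per 6 N. A hung holder has its axes along the panel's. Never press it on panel or screw with over 35 N
- screw_zone (a point): Middle of the adjusting slot in the panel (the panel's origin, NOT the screw itself). One screw stands square to the panel on its centre line, y = 0, but its place up the slope is not measured: anywhere from x = -12 to +12 mm; look for it or feel for it. Shank 6 mm thick; round head 14 mm across, its underside 7 mm and its top 11 mm above the surface
- stud (a joint): The screw's spring travel in m: 0 at rest, growing as the screw is dragged down the slope (panel -x), hard stop at 13 mm. Spring about 1500 N/m (5 mm is about 7.5 N), damped. Locking calls for a pull of 4 mm or more with the holder flush, held 0.2 s, and never over 9.5 mm; ease it back under 3 mm before letting go
- plain_holder: a holder of the same size and rib, but with two plain 6 mm round holes and no keyhole: the wrong one, leave it. Origin: on its back face (lying on the mat), 45 mm from the lower edge
- circuit_board: a bare circuit board, 100 x 45 x 4 mm, lying on the mat. Origin: centre of its underside
- wire_spool: a black spool of wire, 60 mm across, 50 mm high, standing on end. Origin: centre of its underside
- screwdriver: a screwdriver lying on the table. Origin: under its middle
- tweezers: steel tweezers, 110 mm long, lying across the mat near the panel. Origin: centre of the underside
- flux_jar: a small closed jar, 44 mm across, 50 mm high. Origin: centre of its underside
Mind the look-alikes: they are no part of the job. What is shaped like the holder but blue, turquoise or yellow is not meant.

How it is judged:
By the outcome, as a careful person would: the job done as asked, in the order asked, and still so for the second after the job is handed in, with the robot touching nothing.
It also fails if it takes over 72 s, if anything falls off the work surface, if the arm or the gripper's body presses on something with over 40 N, if the wrist force passes 120 N, or if a joint passes its speed limit or range.

## Working session

There is one attempt and no reset: what is moved stays moved. The work goes in short steps, Python scripts to look and compute and a tool call to move; the robot and the scene stay as the last step left them, time stands still between calls to the robot, and variables do not carry over. Pictures are saved under pics/ and viewed, and the job is handed in when it is done.

Besides the shell and the picture viewer there is one more tool, called after "Request:" as name([rows], argument=value, ...), one row to a line, values as JSON. servo_tool: Moves the arm, as the interface text tells. Its arguments: {"type":"object","properties":{"steps":{"type":"array"},"gripper":{"type":"number"}},"required":["steps"]}

```bash
ls; mkdir -p pics
python3 - <<'E'
from station import monitor, vision
import cv2
s=monitor.state();print(s)
for n in ["scene","top","wrist"]:
    im=vision.get_image(n);cv2.imwrite(f"pics/{n}0.png",im[:,:,::-1])
    c=vision.get_calibration(n);print(n,c)
    for q in ["holder","hole","screw_zone","stud","face"]:
        try: print(q,[(d['pixel'],round(d['p'],2)) for d in vision.look_for(n,q)][:5])
        except Exception as e: print(q,e)
E
```

```text
pics
{'clock': 0.0, 'joint_pos': array([-1.29261263e+00,  3.51273219e-01,  1.65237780e+00, -5.99931272e-06,
        1.13911297e+00, -8.46147558e-02]), 'joint_vel': array([ 5.98233891e-04,  1.10663511e-03,  4.29239368e-04,  1.40125102e-04,
        1.98762400e-03, -9.67243357e-05]), 'joint_torque': array([ 4.10478551e-04, -5.06104946e+01, -2.91405094e+01, -4.61964009e-05,
        4.61565607e-03,  1.45191763e-05]), 'tcp_pos': array([ 0.19511266, -0.51386858,  0.21045578]), 'orientation': array([-5.82662176e-04,  9.83591831e-01,  1.80407224e-01, -5.93059416e-05]), 'wrist_force': array([-0.39458346,  0.1127194 , -0.3401531 ]), 'torque': array([ 0.05810364,  0.01479574, -0.00480086]), 'finger_gap': 0.08513579187366033}
scene {'fovy': 48.69336689933178, 'cx': 280.201751309215, 'cy': 214.9280308974724, 'extrinsics': array([[ 0.11238893,  0.99360657, -0.01070999, -0.06597903],
       [ 0.57102086, -0.07340272, -0.81764737, -0.20752702],
       [-0.81320595,  0.08577889, -0.57561973,  1.67547943],
       [ 0.        ,  0.        ,  0.        ,  1.        ]])}
holder [([375.3, 174.5], 0.9), ([3
[... 681 characters left out ...]
.9], 0.72), ([211.9, 174.6], 0.67)]
hole [([145.1, 358.2], 0.93), ([212.9, 176.1], 0.9), ([234.2, 256.0], 0.72), ([234.0, 120.7], 0.62)]
screw_zone [([280.7, 176.1], 0.89)]
stud []
face [([281.5, 173.0], 0.86)]
wrist {'fovy': 70.52748974103628, 'cx': 273.69548810352535, 'cy': 211.53707255507675, 'extrinsics': array([[ 3.54871606e-01, -9.34914773e-01, -7.14846862e-04,
        -5.50077551e-01],
       [-9.02015995e-01, -3.42584857e-01,  2.62683766e-01,
        -3.37815443e-02],
       [-2.45831829e-01, -9.25742069e-02, -9.64881717e-01,
         3.77683049e-01],
       [ 0.00000000e+00,  0.00000000e+00,  0.00000000e+00,
         1.00000000e+00]])}
holder []
hole []
screw_zone []
stud []
face []
```

View pics/scene0.png

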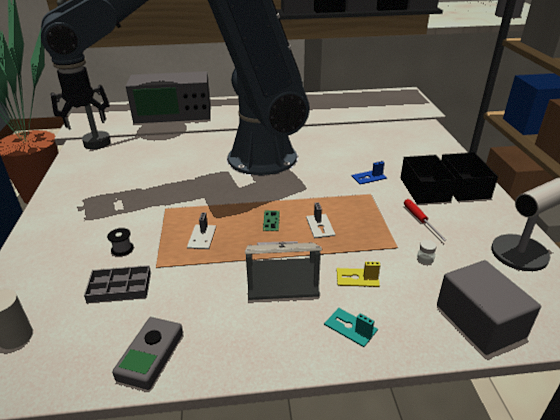

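View pics/top0.png

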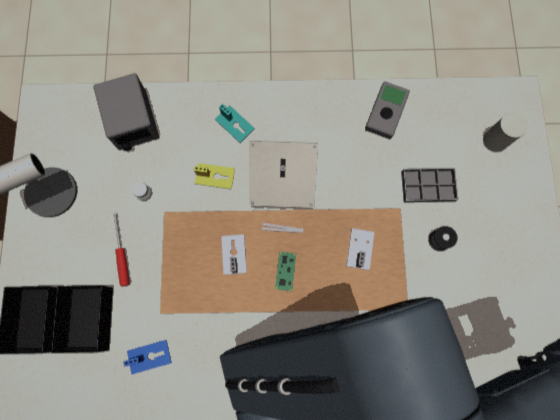

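Run:
```python
import cv2
a=cv2.imread("pics/top0.png");
cv2.imwrite("pics/topz1.png",cv2.resize(a[60:220,160:360],None,fx=4,fy=3.75,interpolation=cv2.INTER_CUBIC)[:600,:800])
cv2.imwrite("pics/topz2.png",cv2.resize(a[200:400,100:360],None,fx=3,fy=3,interpolation=cv2.INTER_CUBIC))
```

```text
(no output)
```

View zooms.

View pics/topz1.png

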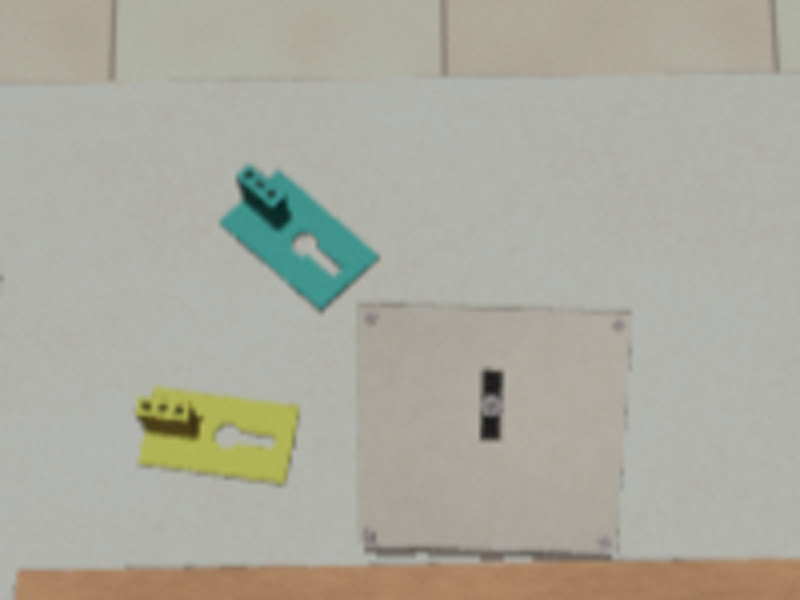

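View pics/topz2.png

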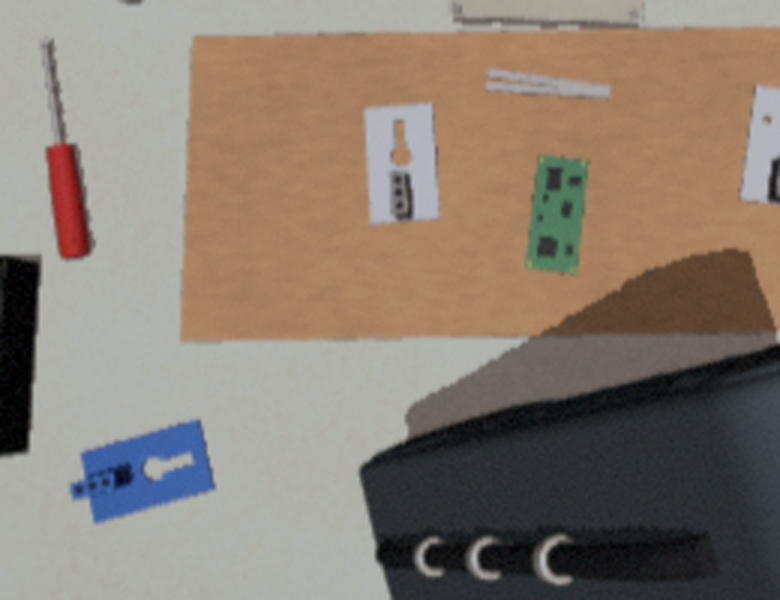

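```bash
cat > h.py <<'E'
import numpy as np, cv2
from station import monitor, vision
def K(c): 
    f=210/np.tan(np.radians(c['fovy'])/2); return f,c['cx'],c['cy']
def ray(c,p):
    f,cx,cy=K(c); E=c['extrinsics']; d=E[:3,:3].T@np.array([(p[0]-cx)/f,(p[1]-cy)/f,1.]); o=-E[:3,:3].T@E[:3,3]; return o,d
def onplane(c,p,n,q):  # plane through q normal n
    o,d=ray(c,p); n=np.array(n,float); return o+d*((np.array(q)-o)@n)/(d@n)
def atz(c,p,z): return onplane(c,p,[0,0,1],[0,0,z])
def proj(c,X):
    f,cx,cy=K(c);E=c['extrinsics'];v=E[:3,:3]@np.array(X)+E[:3,3];return np.array([cx+f*v[0]/v[2],cy+f*v[1]/v[2]])
E
python3 - <<'E'
from h import *
c=vision.get_calibration("top")
P=lambda u,v:(100+u/3,200+v/3)
for p in [(365,107),(432,102),(439,217),(370,223)]: print(atz(c,P(*p),.009))
print('hole',atz(c,P(401,157),.009),'slotend',atz(c,P(399,120),.009))
print('ribtop',atz(c,P(401,172),.054),atz(c,P(404,218),.054))
Q=lambda u,v:(160+u/4,60+v/3.75)
# screen panel corners: heights
s=np.sin(np.radians(35))
lo=.11-.11*s; hi=.11+.06*s
for p,z in [((359,304),hi),((630,311),hi),((617,553),lo),((366,548),lo)]: print('panel',atz(c,Q(*p),z))
n=[-s,0,np.cos(np.radians(35))]
for p in [(491,371),(491,440),(491,405)]:
    print(atz(c,Q(*p),.11))
c=vision.get_calibration("wrist");E=c['extrinsics'];o=-E[:3,:3].T@E[:3,3]
print('wrist cam',o,E[2,:3])
E
```

```text
[0.48861876 0.16138786 0.009     ]
[0.49220172 0.10208475 0.009     ]
[0.3903792  0.09588682 0.009     ]
[0.3860943  0.15582319 0.009     ]
hole [0.44349353 0.12924681 0.009     ] slotend [0.47647747 0.13121467 0.009     ]
ribtop [0.42388411 0.12490352 0.054     ] [0.38510777 0.12215552 0.054     ]
panel [0.69992386 0.07830526 0.14441459]
panel [ 0.69233113 -0.08912016  0.14441459]
panel [ 0.5524714  -0.08378518  0.04690659]
panel [0.55861912 0.07984303 0.04690659]
[ 0.66446937 -0.00304513  0.11      ]
[ 0.61576302 -0.00218469  0.11      ]
[ 0.64035507 -0.00261913  0.11      ]
wrist cam [ 0.25758259 -0.4908877   0.37290216] [-0.24583007 -0.0925799  -0.96488162]
```

Request:
servo_tool([
  [[0,0,0],10],
  [[0,0,0],7.5],
  [[0,0,0],0],
])

```text
clock: 1.27
tcp_pos: [0.1952, -0.5142, 0.211]
orientation: [0.0, 1.0, 0.025, -0.0]
wrist_force: [0.2, -1.0, -0.1]
finger_gap: 0.0858
```

```bash
cat >> h.py <<'E'
from scipy.spatial.transform import Rotation as R
def tool(s=None):
    s=s or monitor.state(); q=s['orientation']; return s['tcp_pos'],R.from_quat([q[1],q[2],q[3],q[0]]).as_matrix()
def delta(X):
    p,M=tool(); d=M.T@(np.array(X)-p)*1000; return d.round(1)
def rep():
    s=monitor.state();p,M=tool(s);print('t',round(s['clock'],2),'p',p.round(4),'yaw',np.degrees(np.arctan2(M[1,0],M[0,0])).round(2),'z',M[:,2].round(3),'F',s['wrist_force'].round(1),'T',s['torque'].round(2),'gap',round(s['finger_gap'],4))
E
python3 -c "
from h import *
rep();print(delta([.407,.127,.2]))"
```

```text
t 1.27 p [ 0.1952 -0.5142  0.211 ] yaw 2.86 z [-0. -0. -1.] F [ 0.2 -1.  -0.1] T [-0.03 -0.04 -0.01] gap 0.0858
[ 243.5 -629.8   11. ]
```

Request:
servo_tool([
  [[22,-57,1],0],
  [[22,-57,1],0],
  [[22,-57,1],0],
  [[22,-57,1],0],
  [[22,-57,1],0],
  [[22,-57,1],0],
  [[22,-57,1],0],
  [[22,-57,1],0],
  [[22,-57,1],0],
  [[22,-57,1],0],
])

```text
clock: 2.52
tcp_pos: [0.3816, 0.0803, 0.2018]
orientation: [0.002, 0.999, 0.039, 0.004]
wrist_force: [0.4, -1.1, -0.9]
finger_gap: 0.0852
```

```bash
python3 -c "
from h import *
rep();print(delta([.407,.127,.2]))"
```

```text
t 2.52 p [0.3816 0.0803 0.2018] yaw 4.51 z [ 0.008 -0.004 -1.   ] F [ 0.4 -1.1 -0.9] T [-0.   -0.02 -0.01] gap 0.0852
[ 28.9 -44.5   1.8]
```

Request:
servo_tool([
  [[15,-23,0],0.6],
  [[14,-21,0],0.6],
  [[0,0,0],0],
  [[0,0,0],0],
])

```text
clock: 3.02
tcp_pos: [0.4077, 0.1313, 0.2018]
orientation: [0.002, 0.999, 0.038, 0.004]
wrist_force: [-0.7, -0.2, -0.5]
finger_gap: 0.0851
```

Run:
```python
from h import *
rep();print(delta([.407,.127,.2]))
for n in ["wrist","top"]:
    im=vision.get_image(n);cv2.imwrite(f"pics/{n}1.png",im[:,:,::-1])
    for q in ["holder","hole","grip","slot_end","screw_zone"]:
        print(n,q,[(d['pixel'],round(d['p'],2)) for d in vision.look_for(n,q)][:3])
```

```text
t 3.02 p [0.4077 0.1313 0.2018] yaw 4.36 z [ 0.009 -0.004 -1.   ] F [-0.7 -0.2 -0.5] T [-0.02  0.   -0.02] gap 0.0851
[-1.   4.3  1.8]
wrist holder []
wrist hole [([274.3, 164.8], 0.62)]
wrist grip [([274.8, 162.5], 0.86)]
wrist slot_end [([280.1, 164.7], 0.57)]
wrist screw_zone [([441.2, 25.6], 0.75)]
top holder [([215.0, 175.8], 0.79), ([232.7, 123.0], 0.71), ([143.9, 357.1], 0.57)]
top hole [([232.3, 121.3], 0.82), ([212.9, 175.1], 0.67), ([142.4, 188.3], 0.23)]
top grip [([141.5, 358.6], 0.9), ([233.4, 119.8], 0.74), ([214.8, 175.7], 0.67)]
top slot_end [([144.0, 357.5], 0.95), ([227.5, 122.4], 0.81), ([216.1, 174.2], 0.7)]
top screw_zone [([281.5, 172.8], 0.74), ([281.4, 227.5], 0.55)]
```

View pics/wrist1.png

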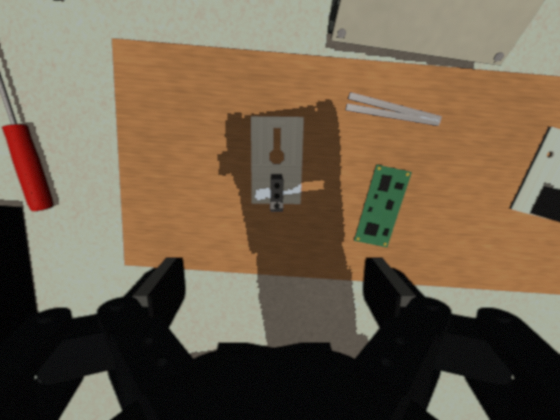

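Run:
```python
import cv2
a=cv2.imread("pics/wrist1.png")
cv2.imwrite("pics/wrist1z.png",cv2.resize(a[100:220,200:360],None,fx=5,fy=5,interpolation=cv2.INTER_CUBIC))
```

```text
(no output)
```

View pics/wrist1z.png

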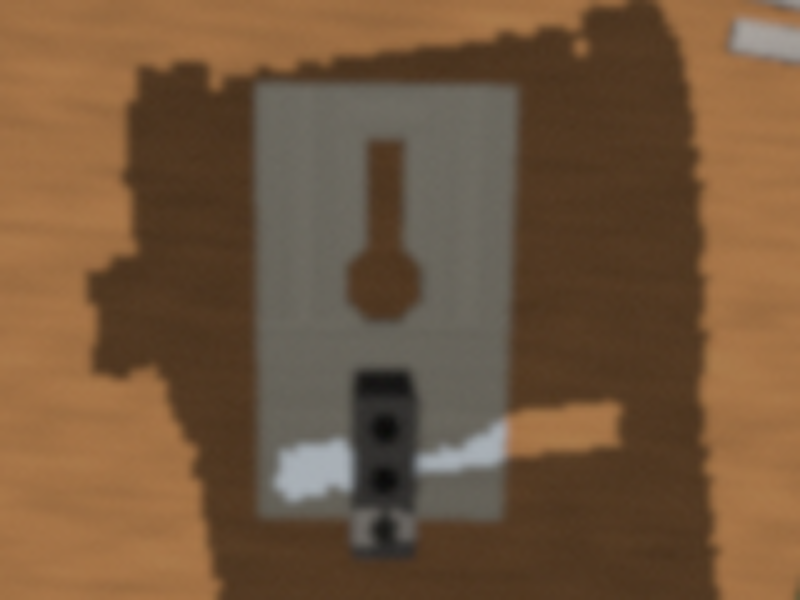

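Run:
```python
from h import *
c=vision.get_calibration("wrist")
P=lambda u,v:(200+(u+.0)/5,100+v/5)
for n,p,z in [('ul',(253,83),.009),('ur',(519,83),.009),('lr',(506,519),.009),('ll',(258,519),.009),('hole',(384,285),.009),('slottop',(385,138),.009),('ribtop_up',(384,393),.054),('ribtop_lo',(383,547),.054)]:
    print(n,atz(c,P(*p),z).round(4))
```

```text
ul [0.4897 0.1634 0.009 ]
ur [0.4942 0.1028 0.009 ]
lr [0.3922 0.0958 0.009 ]
ll [0.3878 0.1566 0.009 ]
hole [0.4466 0.1301 0.009 ]
slottop [0.4799 0.1324 0.009 ]
ribtop_up [0.4276 0.1292 0.054 ]
ribtop_lo [0.3943 0.1269 0.054 ]
```

```bash
python3 -c "
from h import *
rep();print(delta([.4095,.1276,.023]))"
```

```text
t 3.62 p [0.408  0.1317 0.202 ] yaw 4.23 z [ 0.009 -0.003 -1.   ] F [0.2 0.6 0.3] T [ 0.01  0.02 -0.04] gap 0.0849
[ -0.4   3.5 179. ]
```

Request:
servo_tool([
  [[0,2,20],0.3],
  [[0,1.5,40],0],
  [[0,0,45],0],
  [[0,0,40],0],
  [[0,0,20],0],
  [[0,0,5],0],
  [[0,0,0],0],
])

```text
clock: 4.5
tcp_pos: [0.4119, 0.128, 0.0285]
orientation: [0.001, 0.999, 0.034, 0.007]
wrist_force: [-0.1, 1.2, 0.1]
finger_gap: 0.0854
```

Run:
```python
from h import *
rep();print(delta([.4095,.1276,.023]))
im=vision.get_image("wrist");cv2.imwrite(f"pics/wrist2.png",im[:,:,::-1])
```

```text
t 4.5 p [0.4119 0.128  0.0285] yaw 3.95 z [ 0.013 -0.002 -1.   ] F [-0.1  1.2  0.1] T [0.02 0.03 0.01] gap 0.0854
[-2.5  0.2  5.5]
```

View pics/wrist2.png

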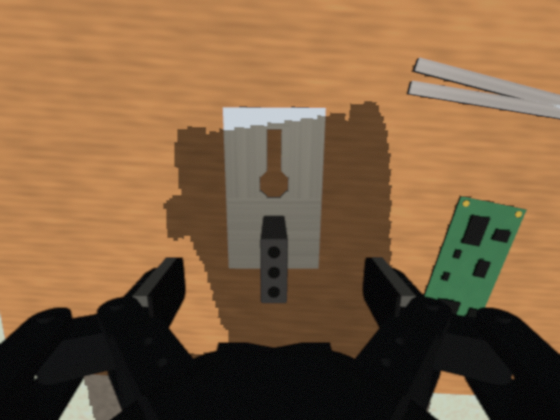

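Request:
servo_tool([
  [[-2.5,0,5.5],0],
  [[0,0,0],0],
])

```text
clock: 4.8
tcp_pos: [0.4103, 0.128, 0.0242]
orientation: [0.001, 0.999, 0.035, 0.008]
wrist_force: [-0.1, -0.3, -0.0]
finger_gap: 0.0853
```

Request:
servo_tool([
  [[0,0,0],0],
  [[0,0,0],0],
  [[0,0,0],0],
  [[0,0,0],0],
  [[0,0,0],0],
  [[0,0,0],0],
  [[0,0,0],0],
  [[0,0,0],0],
], gripper=0)

```text
clock: 5.8
tcp_pos: [0.4108, 0.1281, 0.025]
orientation: [0.001, 0.999, 0.034, 0.009]
wrist_force: [-0.9, -1.8, 2.3]
finger_gap: 0.0117
```

Run:
```python
from h import *
rep()
im=vision.get_image("wrist");cv2.imwrite(f"pics/wrist3.png",im[:,:,::-1])
```

```text
t 5.8 p [0.4108 0.1281 0.025 ] yaw 3.95 z [ 0.018 -0.002 -1.   ] F [-0.9 -1.8  2.3] T [-0.03  0.14 -0.04] gap 0.0117
```

View pics/wrist3.png

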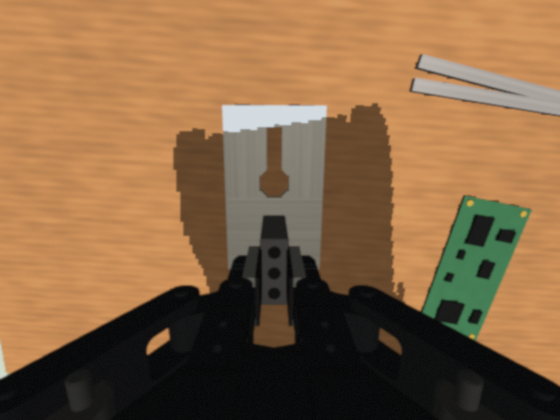

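Request:
servo_tool([
  [[0,0,-15],0],
  [[0,0,-40],0],
  [[0,0,-50],0],
  [[0,0,-50],0],
  [[0,0,-20],0],
  [[0,0,0],0],
])

```text
clock: 6.6
tcp_pos: [0.4062, 0.1281, 0.2036]
orientation: [0.001, 0.999, 0.035, 0.007]
wrist_force: [-0.6, 0.3, -2.4]
finger_gap: 0.012
```

Run:
```python
from h import *
rep()
im=vision.get_image("wrist");cv2.imwrite(f"pics/wrist4.png",im[:,:,::-1])
im=vision.get_image("top");cv2.imwrite(f"pics/top4.png",im[:,:,::-1])
```

```text
t 6.6 p [0.4062 0.1281 0.2036] yaw 3.97 z [ 0.014 -0.002 -1.   ] F [-0.6  0.3 -2.4] T [0.02 0.03 0.06] gap 0.012
```

View pics/wrist4.png

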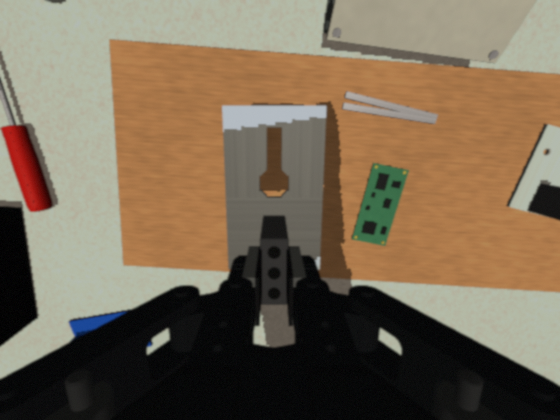

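```bash
python3 -c "
from h import *
print(delta([.505,-.003,.285]))"
```

```text
[ 91.2 137.8 -81.6]
```

Request:
servo_tool([
  [[12,18,-20],1],
  [[23,35,-22],1.5],
  [[23,35,-22],1.5],
  [[23,35,-16],1.5],
  [[10,15,-2],0.5],
  [[0,0,0],0],
])

```text
clock: 7.45
tcp_pos: [0.4983, -0.0112, 0.2764]
orientation: [0.001, 1.0, -0.019, -0.004]
wrist_force: [-0.8, 0.1, -2.1]
finger_gap: 0.0118
```

Run:
```python
from h import *
rep();np.set_printoptions(suppress=True)
c=vision.get_calibration("wrist");im=vision.get_image("wrist");cv2.imwrite(f"pics/wrist5.png",im[:,:,::-1])
np.save("c5.npy",c['extrinsics'])
for q in ["screw_zone","hole","face","stud"]:
    print(q,[(d['pixel'],round(d['p'],2)) for d in vision.look_for("wrist",q)][:3])
```

```text
t 7.45 p [ 0.4983 -0.0112  0.2764] yaw -2.13 z [-0.007 -0.003 -1.   ] F [-0.8  0.1 -2.1] T [-0.    0.05  0.01] gap 0.0118
screw_zone [([257.5, 52.3], 0.61)]
hole [([113.1, 59.6], 0.83), ([274.4, 194.9], 0.74), ([259.1, 52.7], 0.31)]
face [([254.6, 54.3], 0.73)]
stud []
```

View pics/wrist5.png

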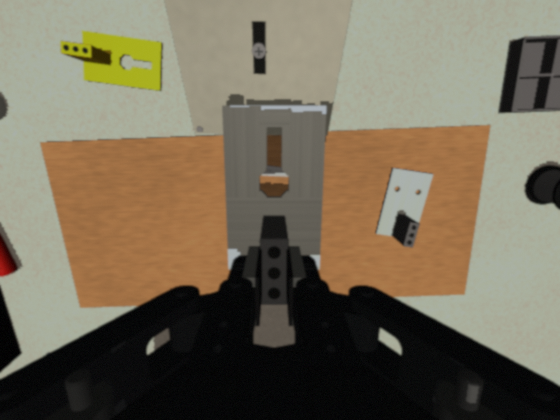

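Run:
```python
import cv2
a=cv2.imread("pics/wrist5.png")
cv2.imwrite("pics/w5z.png",cv2.resize(a[0:145,160:360],None,fx=4,fy=4,interpolation=cv2.INTER_CUBIC))
a=cv2.imread("pics/top0.png")
cv2.imwrite("pics/t0z.png",cv2.resize(a[135:215,235:335],None,fx=7,fy=7,interpolation=cv2.INTER_CUBIC))
```

```text
(no output)
```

View pics/w5z.png

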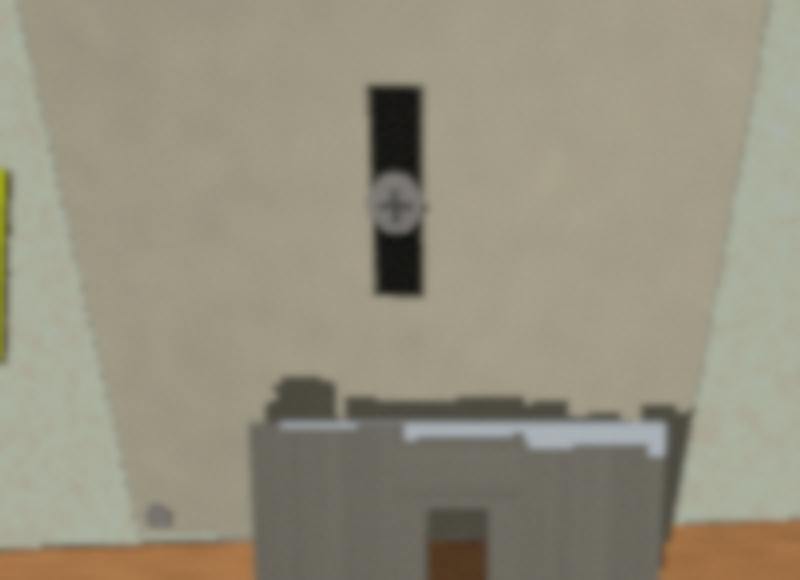

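View pics/t0z.png

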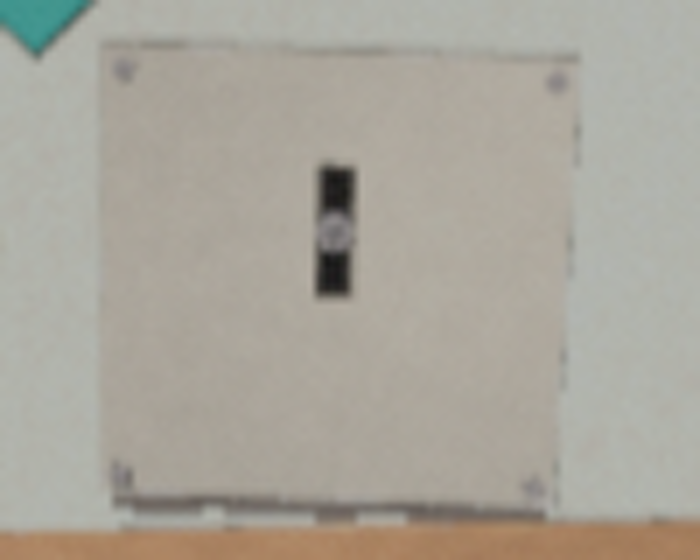

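```bash
cat > fit.py <<'E'
from h import *
from scipy.optimize import least_squares
th=np.radians(35)
def frame(psi,pitch=th):
    return R.from_euler('z',psi).as_matrix()@R.from_euler('y',-pitch).as_matrix()
def fit(c,obs,p0=(.64,0,-.03,.03,0)):
    def f(p):
        x0,y0,psi,L,xs=p;M=frame(psi);o=np.array([x0,y0,.11]);r=[]
        for k,X,uv,w in obs:
            X={'sp':(L,0,0),'sm':(-L,0,0),'sc':(xs,0,.011)}.get(k,X)
            d=proj(c,o+M@np.array(X))-uv
            if k=='L': # left-edge point: vary x along edge -> only residual normal to edge
                a=proj(c,o+M@np.array([.05,X[1],0]));b=proj(c,o+M@np.array([-.1,X[1],0]));t=(b-a)/np.linalg.norm(b-a);e=np.array(uv)-a
                r.append(w*(t[0]*e[1]-t[1]*e[0]))
            else: r+=list(w*d)
        return r
    s=least_squares(f,p0);return s.x,s.fun
E
python3 - <<'E'
from fit import *
np.set_printoptions(suppress=True,precision=4)
c=vision.get_calibration("wrist");c['extrinsics']=np.load('c5.npy')
Z=lambda u,v:np.array((160+u/4-.375,v/4-.375))
ob=[('sp',0,Z(396,86),1),('sm',0,Z(399,295),1),('sc',0,Z(396,203),1),('L',(0,.085),Z(18,0),1),('L',(0,.085),Z(140,535),1),('L',(0,-.085),Z(770,0),1),('L',(0,-.085),Z(672,510),1),('c',(-.11,.085,0),Z(142,535),.5)]
x,r=fit(c,ob);print('wrist',x,r)
c=vision.get_calibration("top")
Z=lambda u,v:np.array((235+u/7-.43,135+v/7-.43))
ob=[('sp',0,Z(336,167),1),('sm',0,Z(334,296),1),('sc',0,Z(335,232),1),('c',(.06,.085,0),Z(100,42),1),('c',(.06,-.085,0),Z(578,55),1),('c',(-.11,-.085,0),Z(545,510),.5),('c',(-.11,.085,0),Z(112,495),.5)]
x,r=fit(c,ob);print('top',x,r)
E
```

```text
Traceback (most recent call last):
  File "fit.py", line 17, in fit
    s=least_squares(f,p0);return s.x,s.fun
  File "fit.py", line 11, in f
    d=proj(c,o+M@np.array(X))-uv
               ~^~~~~~~~~~~~
ValueError: matmul: Input operand 1 has a mismatch in its core dimension 0, with gufunc signature (n?,k),(k,m?)->(n?,m?) (size 2 is different from 3)
```

```bash
sed -i 's/d=proj(c,o+M@np.array(X))-uv/X=(list(X)+[0])[:3]; d=proj(c,o+M@np.array(X))-uv/' fit.py
python3 - <<'E'
from fit import *
np.set_printoptions(suppress=True,precision=4)
c=vision.get_calibration("wrist");c['extrinsics']=np.load('c5.npy')
Z=lambda u,v:np.array((160+u/4-.375,v/4-.375))
ob=[('sp',0,Z(396,86),1),('sm',0,Z(399,295),1),('sc',0,Z(396,203),1),('L',(0,.085),Z(18,0),1),('L',(0,.085),Z(140,535),1),('L',(0,-.085),Z(770,0),1),('L',(0,-.085),Z(672,510),1),('c',(-.11,.085,0),Z(142,535),.5)]
x,r=fit(c,ob);print('wrist',x,r)
c=vision.get_calibration("top")
Z=lambda u,v:np.array((235+u/7-.43,135+v/7-.43))
ob=[('sp',0,Z(336,167),1),('sm',0,Z(334,296),1),('sc',0,Z(335,232),1),('c',(.06,.085,0),Z(100,42),1),('c',(.06,-.085,0),Z(578,55),1),('c',(-.11,-.085,0),Z(545,510),.5),('c',(-.11,.085,0),Z(112,495),.5)]
x,r=fit(c,ob);print('top',x,r)
E
```

```text
wrist [ 0.6433 -0.0025 -0.0625  0.0243  0.0023] [-0.1438 -0.7091 -0.0878 -0.9167 -0.2579  0.0044 -1.3763 -1.757   2.0911
  1.6634 -0.6926  2.0338]
top [ 0.645  -0.0019 -0.0431  0.0239 -0.0007] [ 0.0943 -1.437  -0.1075 -1.4871 -0.05   -0.0013 -0.1691  1.3296  0.297
  1.222   0.7506  0.2357 -0.8933  0.4408]
```

Run:
```python
from fit import *
np.set_printoptions(suppress=True,precision=4)
cw=vision.get_calibration("wrist");cw['extrinsics']=np.load('c5.npy')
W=lambda u,v:np.array((160+u/4-.375,v/4-.375))
ct=vision.get_calibration("top")
T=lambda u,v:np.array((235+u/7-.43,135+v/7-.43))
for n,w,t in [('up',(396,86),(336,167)),('lo',(399,295),(334,296)),('sc',(396,203),(335,232))]:
    print(n,'w z.11',atz(cw,W(*w),.11),'t',atz(ct,T(*t),.11))
    o1,d1=ray(cw,W(*w));o2,d2=ray(ct,T(*t))
    A=np.stack([d1,-d2],1);s=np.linalg.lstsq(A,o2-o1,rcond=None)[0];print('  tri',o1+d1*s[0],o2+d2*s[1])
for n,c,Z,ps in [('w',cw,W,[(396,86),(399,295),(396,203)]),('t',ct,T,[(336,167),(334,296),(335,232)])]:
    x,r=fit(c,[(k,0,Z(*p),1) for k,p in zip(['sp','sm','sc'],ps)]);print(n,x,r)
    M=frame(x[2]);print('  screw head',np.array([x[0],x[1],.11])+M@[x[4],0,.011])
```

```text
up w z.11 [ 0.6669 -0.0034  0.11  ] t [ 0.6658 -0.0026  0.11  ]
  tri [ 0.6721 -0.0029  0.0928] [ 0.6721 -0.0029  0.0928]
lo w z.11 [ 0.6202 -0.0018  0.11  ] t [ 0.617 -0.001  0.11 ]
  tri [ 0.6235 -0.0011  0.0901] [ 0.6234 -0.0013  0.0901]
sc w z.11 [ 0.6413 -0.0021  0.11  ] t [ 0.6411 -0.0018  0.11  ]
  tri [ 0.6417 -0.002   0.1081] [ 0.6418 -0.0018  0.1081]
w [ 0.6425 -0.0026 -0.0628  0.0245  0.0031] [ 0.0394 -0.0006  0.0655 -0.001  -0.1003  0.0016]
  screw head [ 0.6388 -0.0024  0.1208]
t [ 0.6411 -0.0018 -0.0302  0.024   0.0032] [-0.0042 -0.0001 -0.0063 -0.0001  0.0105  0.0002]
  screw head [ 0.6374 -0.0017  0.1208]
```

```bash
python3 -c "
from h import *
print(delta([.542,.002,.15]))"
```

```text
[ 44.1 -13.8 127.5]
```

Request:
servo_tool([
  [[10,-4,20],0.4],
  [[15,-5,40],0],
  [[14,-5,40],0],
  [[5,0,20],0],
  [[0,0,6],0],
  [[0,0,0],0],
])

```text
clock: 8.45
tcp_pos: [0.5422, 0.0064, 0.1492]
orientation: [0.002, 1.0, -0.018, -0.001]
wrist_force: [-0.2, -0.0, -1.9]
finger_gap: 0.012
```

Run:
```python
from h import *
rep();print(delta([.542,.002,.118]))
for n in ["wrist"]:
    im=vision.get_image(n);cv2.imwrite(f"pics/{n}6.png",im[:,:,::-1])
```

```text
t 8.45 p [0.5422 0.0064 0.1492] yaw -2.08 z [-0.003 -0.003 -1.   ] F [-0.2 -0.  -1.9] T [-0.02  0.02 -0.  ] gap 0.012
[ 0.   4.3 31.2]
```

View pics/wrist6.png

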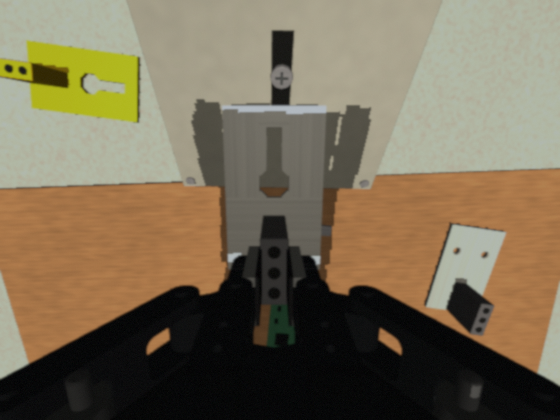

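Request:
servo_tool([
  [[0,2,12],0.3],
  [[0,1,8],0],
  [[0,0,4],0],
  [[0,0,3],0],
  [[0,0,3],0],
  [[0,0,3],0],
])

```text
clock: 9.25
tcp_pos: [0.543, 0.0028, 0.1165]
orientation: [0.002, 1.0, -0.021, 0.001]
wrist_force: [0.5, 0.1, -2.5]
finger_gap: 0.0121
```

```bash
python3 -c "
from h import *
rep()"
```

```text
t 9.25 p [0.543  0.0028 0.1165] yaw -2.42 z [ 0.002 -0.003 -1.   ] F [ 0.5  0.1 -2.5] T [0.05 0.03 0.02] gap 0.0121
```

Request:
servo_tool([
  [[-0.5,0,2],0],
  [[-0.5,0,2],0],
  [[-0.5,0,2],0],
])

```text
clock: 9.62
tcp_pos: [0.5418, 0.0029, 0.1106]
orientation: [0.002, 1.0, -0.021, 0.001]
wrist_force: [-2.1, 1.1, 3.7]
finger_gap: 0.0117
```

Request:
servo_tool([
  [[-1,0,2],0],
  [[-1,0,2],0],
])

```text
clock: 9.88
tcp_pos: [0.5405, 0.003, 0.1075]
orientation: [0.002, 1.0, -0.021, 0.003]
wrist_force: [-3.2, -0.2, 6.2]
finger_gap: 0.0117
```

```bash
python3 -c "
from h import *
rep()"
```

```text
t 9.88 p [0.5405 0.003  0.1075] yaw -2.41 z [ 0.005 -0.003 -1.   ] F [-3.2 -0.2  6.2] T [ 0.1  -0.14  0.07] gap 0.0117
```

Request:
servo_tool([
  [[-1.5,0,4],0],
  [[-1.5,0,4],0],
])

```text
clock: 10.12
tcp_pos: [0.5368, 0.0032, 0.1001]
orientation: [0.002, 1.0, -0.021, 0.002]
wrist_force: [-5.9, 0.6, 7.1]
finger_gap: 0.0121
```

Run:
```python
from h import *
rep()
for n in ["wrist"]:
    im=vision.get_image(n);cv2.imwrite(f"pics/{n}7.png",im[:,:,::-1])
```

```text
t 10.12 p [0.5368 0.0032 0.1001] yaw -2.41 z [ 0.004 -0.003 -1.   ] F [-5.9  0.6  7.1] T [-0.01  0.39  0.05] gap 0.0121
```

View pics/wrist7.png

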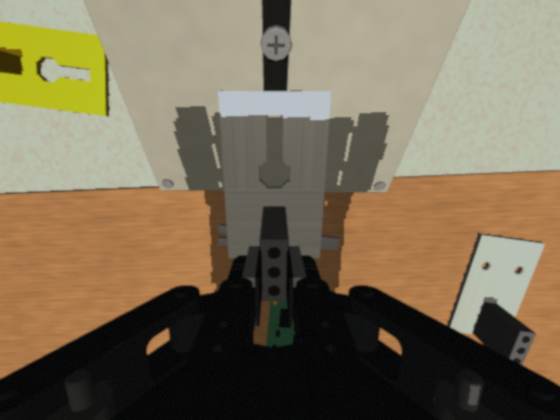

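Request:
servo_tool([
  [[-1.5,0,4],0],
  [[-1.5,0,4],0],
  [[-1.2,0,4],0],
  [[-1,0,4],0],
])

```text
clock: 10.68
tcp_pos: [0.5291, 0.0036, 0.0839]
orientation: [0.002, 1.0, -0.021, 0.0]
wrist_force: [-4.4, -0.9, 4.0]
finger_gap: 0.0122
```

Request:
servo_tool([
  [[-0.8,0,4],0],
  [[-0.8,0,4],0],
])

```text
clock: 10.92
tcp_pos: [0.5261, 0.0038, 0.0757]
orientation: [0.002, 1.0, -0.021, -0.001]
wrist_force: [-4.1, -0.5, 3.6]
finger_gap: 0.0119
```

Run:
```python
from h import *
rep()
for n in ["wrist","scene"]:
    im=vision.get_image(n);cv2.imwrite(f"pics/{n}8.png",im[:,:,::-1])
```

```text
t 10.93 p [0.5261 0.0038 0.0757] yaw -2.39 z [-0.002 -0.003 -1.   ] F [-4.1 -0.5  3.6] T [0.06 0.18 0.04] gap 0.0119
```

View pics/wrist8.png

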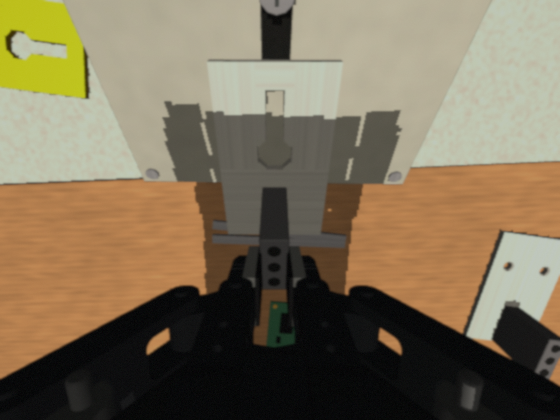

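Request:
servo_tool([
  [[-0.3,0,4],0],
  [[-0.3,0,4],0],
])

```text
clock: 11.28
tcp_pos: [0.5243, 0.0037, 0.0675]
orientation: [0.002, 1.0, -0.021, -0.002]
wrist_force: [-8.5, 0.9, 3.3]
finger_gap: 0.0118
```

Request:
servo_tool([
  [[0,0,3],0],
  [[0,0,2.5],0],
])

```text
clock: 11.52
tcp_pos: [0.5232, 0.0038, 0.0617]
orientation: [0.002, 1.0, -0.021, -0.004]
wrist_force: [-4.3, -0.5, 3.2]
finger_gap: 0.0119
```

Run:
```python
from h import *
rep()
for n in ["wrist"]:
    im=vision.get_image(n);cv2.imwrite(f"pics/{n}9.png",im[:,:,::-1])
```

```text
t 11.53 p [0.5232 0.0038 0.0617] yaw -2.39 z [-0.007 -0.003 -1.   ] F [-4.3 -0.5  3.2] T [-0.2   0.29 -0.13] gap 0.0119
```

View pics/wrist9.png

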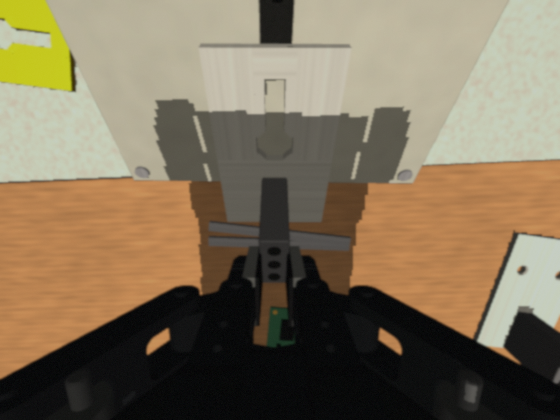

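```bash
cat > pnp.py <<'E'
from h import *
def plate(c,px,names=None):
    # px: UL,UR,LR,LL (front face z=5mm) plus optional extra (X,uv)
    obj=np.array([[57,30,5],[57,-30,5],[-45,-30,5],[-45,30,5]],float)
    f,cx,cy=K(c);Km=np.array([[f,0,cx],[0,f,cy],[0,0,1]])
    ok,rv,tv=cv2.solvePnP(obj/1000,np.array(px,float),Km,None,flags=cv2.SOLVEPNP_ITERATIVE)
    E=c['extrinsics'];Rc=cv2.Rodrigues(rv)[0]
    M=E[:3,:3].T@Rc; o=E[:3,:3].T@(tv[:,0]-E[:3,3])
    pr=cv2.projectPoints(obj/1000,rv,tv,Km,None)[0][:,0]
    return M,o,np.abs(pr-np.array(px)).max()
def pose(px):
    c=vision.get_calibration("wrist");M,o,e=plate(c,px)
    p,T=tool();print('origin',o.round(4),'pitch',np.degrees(np.arcsin(M[2,0])).round(1),'yaw',np.degrees(np.arctan2(M[1,0],M[0,0])).round(2),'roll(y.z)',np.degrees(M[2,1]).round(2),'err',e.round(2))
    print(' TCP in holder',(M.T@(p-o)*1000).round(1)); return M,o
E
python3 -c "
from pnp import *
pose([(200,45),(350,45),(324,222),(226,222)])"
```

```text
origin [0.575  0.0008 0.0594] pitch 28.4 yaw -2.13 roll(y.z) -0.46 err 1.97
 TCP in holder [-44.9   0.8  26.5]
```

Request:
servo_tool([
  [[0,0,2.5],0],
  [[0,0,2.5],0],
])

```text
clock: 11.82
tcp_pos: [0.5225, 0.0038, 0.0563]
orientation: [0.002, 1.0, -0.021, -0.004]
wrist_force: [-4.1, -0.3, 2.6]
finger_gap: 0.0117
```

Request:
servo_tool([
  [[0.3,0,2.5],0],
  [[0.3,0,2.5],0],
])

```text
clock: 12.08
tcp_pos: [0.5237, 0.0037, 0.0519]
orientation: [0.002, 1.0, -0.021, -0.004]
wrist_force: [-7.7, 1.0, 18.7]
finger_gap: 0.0119
```

Run:
```python
from h import *
rep()
for n in ["wrist"]:
    im=vision.get_image(n);cv2.imwrite(f"pics/{n}10.png",im[:,:,::-1])
```

```text
t 12.07 p [0.5237 0.0037 0.0519] yaw -2.37 z [-0.007 -0.003 -1.   ] F [-7.7  1.  18.7] T [0.07 0.77 0.06] gap 0.0119
```

View pics/wrist10.png

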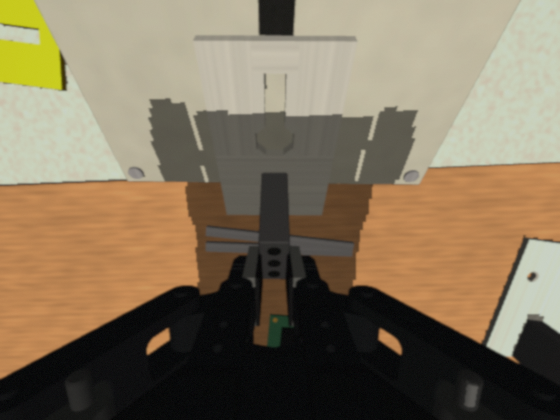

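Request:
servo_tool([
  [[-2,0,-4],0],
  [[-3.5,0,-5],0],
  [[-3.5,0,-5],0],
  [[5,0,-8],0],
  [[15,0,-10.5],0],
  [[20,0,-14],0],
  [[12,0,-8],0],
  [[0,0,0],0],
])

```text
clock: 13.12
tcp_pos: [0.5704, 0.0019, 0.1095]
orientation: [0.002, 1.0, -0.021, -0.002]
wrist_force: [-0.1, -0.6, -2.4]
finger_gap: 0.0122
```

Run:
```python
from h import *
rep()
np.save("c11.npy",vision.get_calibration("wrist")['extrinsics'])
for n in ["wrist"]:
    im=vision.get_image(n);cv2.imwrite(f"pics/{n}11.png",im[:,:,::-1])
```

```text
t 13.12 p [0.5704 0.0019 0.1095] yaw -2.39 z [-0.004 -0.003 -1.   ] F [-0.1 -0.6 -2.4] T [0.02 0.09 0.02] gap 0.0122
```

View pics/wrist11.png

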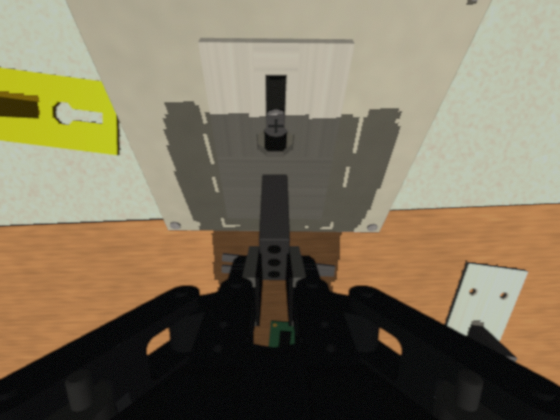

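Run:
```python
import cv2
a=cv2.imread("pics/wrist11.png")
cv2.imwrite("pics/w11z.png",cv2.resize(a[20:250,180:380],None,fx=4,fy=4,interpolation=cv2.INTER_CUBIC)[:600])
```

```text
(no output)
```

View pics/w11z.png

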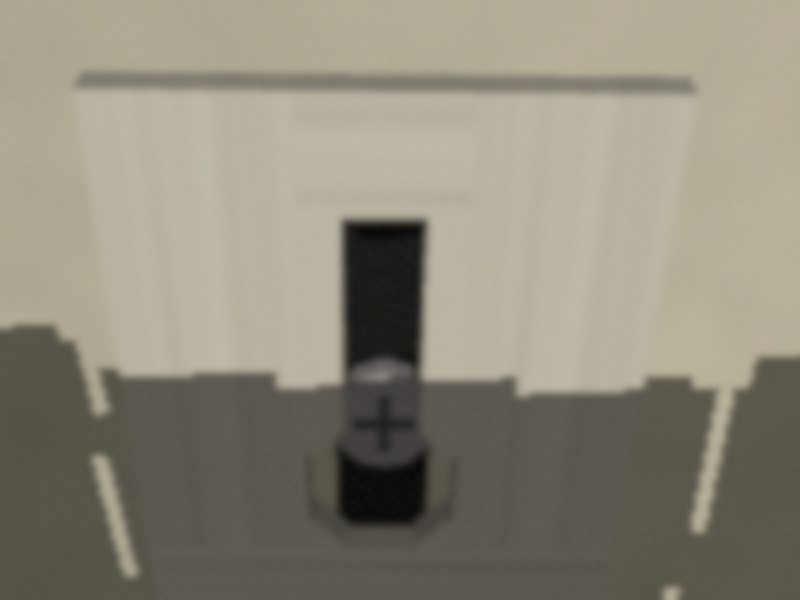

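```bash
cat > hf.py <<'E'
from fit import *
def hfit(c,obs,p,T,free_yaw=True):
    """fit pitch, yaw, roll of holder + TCP position in holder frame"""
    def M(q): return R.from_euler('ZYX',[q[1],-q[0],q[2]]).as_matrix()
    def f(q):
        m=M(q);o=p-m@q[3:6]
        r=[]
        for X,uv in obs: r+=list(proj(c,o+m@(np.array(X)/1000))-uv)
        r+=[ (q[2])/np.radians(.5), (q[3]-(-.0349))/.003,(q[4]-.0005)/.002,(q[5]-.0244)/.003]
        return r
    s=least_squares(f,[np.radians(35),np.radians(-2.4),0,-.0349,.0005,.0244]);q=s.x
    m=M(q);return q,m,p-m@q[3:6],s.fun
E
python3 - <<'E'
from hf import *
np.set_printoptions(suppress=True,precision=4)
c=vision.get_calibration("wrist");print(abs(c['extrinsics']-np.load('c11.npy')).max());c['extrinsics']=np.load('c11.npy')
p,T=tool()
Z=lambda u,v:np.array((180+u/4-.375,20+v/4-.375))
obs=[((57,30,5),Z(78,90)),((57,-30,5),Z(694,94)),((57,30,0),Z(85,73)),((57,-30,0),Z(688,79)),((12,9,5),Z(308,485)),((12,-9,5),Z(457,487)),
((46.5,4.5,5),Z(343,220)),((46.5,-4.5,5),Z(427,220))]
q,m,o,r=hfit(c,obs,p,T);print(np.degrees(q[:3]),q[3:]*1000,r)
print('origin',o,'hole back',o+m@[.012,0,0])
sc=Z(384,415)
# screw head top plane: parallel to holder back, unknown offset h below back plane
for h in [0,-.005,-.01,-.015]:
    X=onplane(c,sc,m[:,2],o+m@[0,0,h]); print(h,'screw in holder',m.T@(X-o)*1000,'world',X)
E
```

```text
0.0010301815487488986
[32.8087 -2.7381 -0.0266] [-45.372    0.4853  30.4474] [-0.4477  1.4203  0.638   1.6096 -0.0642  1.0195 -0.0937  0.6843  0.4918
  0.9172 -0.756   0.648  -0.2997 -2.9657  0.4778 -2.8064 -0.0532 -3.4907
 -0.0074  2.0158]
origin [ 0.6242 -0.0011  0.1081] hole back [ 0.6343 -0.0016  0.1146]
0 screw in holder [19.3529 -0.1816  0.    ] world [ 0.6405 -0.0021  0.1185]
-0.005 screw in holder [16.26   -0.2305 -5.    ] world [ 0.6406 -0.0021  0.1127]
-0.01 screw in holder [ 13.167   -0.2794 -10.    ] world [ 0.6407 -0.0022  0.1068]
-0.015 screw in holder [ 10.074   -0.3282 -15.    ] world [ 0.6408 -0.0023  0.1009]
```

```bash
sed -i 's#/.003,(q\[4\]-.0005)/.002,(q\[5\]-.0244)/.003#/.02,(q[4]-.0005)/.003,(q[5]-.0244)/.02#' hf.py
python3 - <<'E'
from hf import *
np.set_printoptions(suppress=True,precision=4)
c=vision.get_calibration("wrist")
p,T=tool()
# flat pose from wrist3 check: calibration equal relative to tool
c3=dict(c)
E0=np.eye(4);E0[:3,:3]=T;E0[:3,3]=p
C_T=c['extrinsics']@E0   # tool->camera
# wrist3 (flat) : tool frame pose arbitrary -> use vertical tool at origin
c3['extrinsics']=C_T@np.linalg.inv(np.block([[R.from_euler('x',180,degrees=True).as_matrix(),np.zeros((3,1))],[0,0,0,1]]))
obs3=[((57,30,5),(222,105)),((57,-30,5),(327,105)),((45,4.5,5),(267,127)),((45,-4.5,5),(281,127)),((12,9,5),(259,182)),((12,-9,5),(289,182))]
obs3=[(X,np.array(u,float)) for X,u in obs3]
q,m,o,r=hfit(c3,obs3,np.zeros(3),np.eye(3));print('flat',np.degrees(q[:3]),q[3:]*1000,r)
c['extrinsics']=np.load('c11.npy')
Z=lambda u,v:np.array((180+u/4-.375,20+v/4-.375))
obs=[((57,30,5),Z(78,90)),((57,-30,5),Z(694,94)),((57,30,0),Z(85,73)),((57,-30,0),Z(688,79)),((12,9,5),Z(308,485)),((12,-9,5),Z(457,487)),
((45,4.5,5),Z(343,220)),((45,-4.5,5),Z(427,220))]
q,m,o,r=hfit(c,obs,p,T);print(np.degrees(q[:3]),q[3:]*1000,r)
print('origin',o,'hole back',o+m@[.012,0,0])
sc=Z(384,415)
for h in [0,-.005,-.01,-.015]:
    X=onplane(c,sc,m[:,2],o+m@[0,0,h]); print(h,'screw in holder',m.T@(X-o)*1000,'world',X)
E
```

```text
flat [ 3.1304 -0.1227 -0.016 ] [-22.6986   0.2919  27.4744] [-0.1734 -0.0735 -0.3134  0.1544 -0.4944 -0.1882  0.892  -0.1543  0.5433
  0.0966 -0.4228  0.1623 -0.0321  0.6101 -0.0694  0.1537]
[32.2305 -2.7401 -0.0264] [-45.804    0.4878  30.1533] [-0.1902  0.2248  0.4047  0.4178  0.2018  0.0115 -0.3388 -0.3207  0.5104
  0.2823 -0.7522  0.0145 -0.2083 -0.381   0.3231 -0.2236 -0.0528 -0.5452
 -0.0041  0.2877]
origin [ 0.6244 -0.0011  0.108 ] hole back [ 0.6345 -0.0016  0.1144]
0 screw in holder [19.0069 -0.1805 -0.    ] world [ 0.6405 -0.0021  0.1181]
-0.005 screw in holder [15.9832 -0.2291 -5.    ] world [ 0.6406 -0.0021  0.1123]
-0.01 screw in holder [ 12.9596  -0.2777 -10.    ] world [ 0.6407 -0.0022  0.1064]
-0.015 screw in holder [  9.9359  -0.3263 -15.    ] world [ 0.6408 -0.0023  0.1006]
```

Run:
```python
import cv2
a=cv2.imread("pics/wrist4.png")
cv2.imwrite("pics/w4z.png",cv2.resize(a[90:240,190:360],None,fx=4,fy=4,interpolation=cv2.INTER_CUBIC))
a=cv2.imread("pics/wrist10.png")
cv2.imwrite("pics/w10z.png",cv2.resize(a[20:170,180:380],None,fx=4,fy=4,interpolation=cv2.INTER_CUBIC))
```

```text
(no output)
```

View pics/w4z.png

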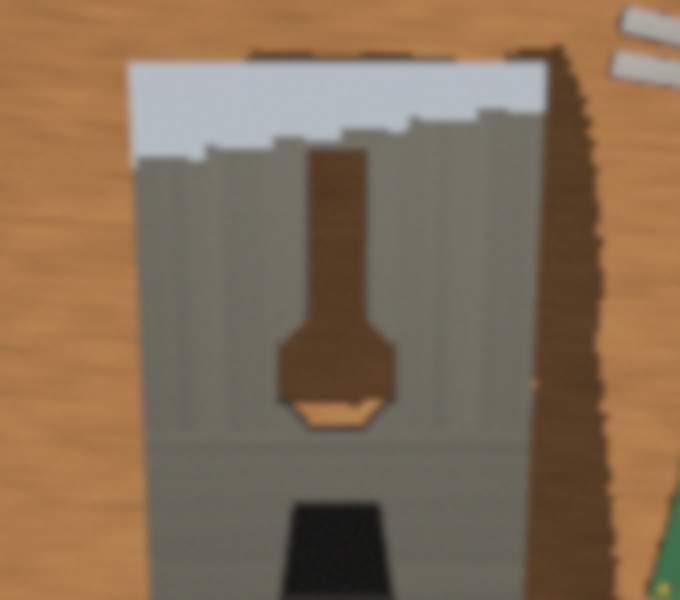

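View pics/w10z.png

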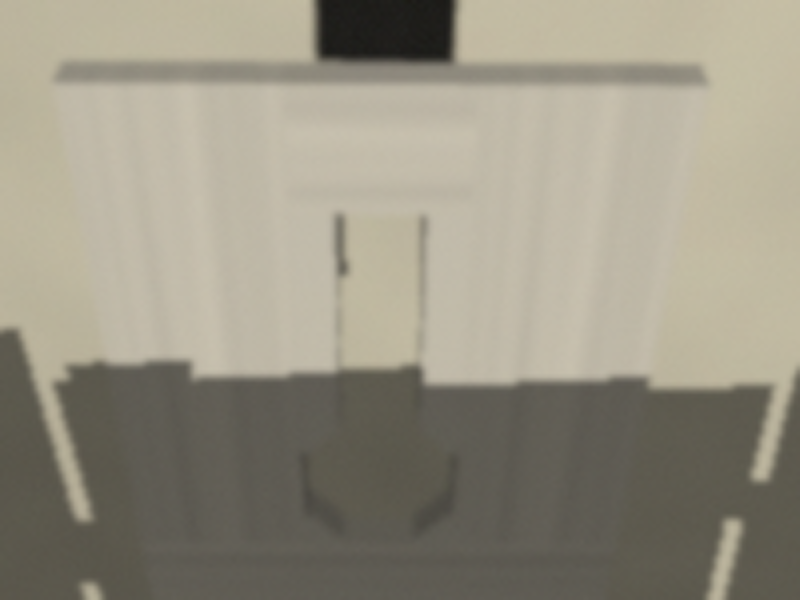

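Run:
```python
from hf import *
np.set_printoptions(suppress=True,precision=3)
c=vision.get_calibration("wrist");p,T=tool()
E0=np.eye(4);E0[:3,:3]=T;E0[:3,3]=p
C_T=c['extrinsics']@E0
c3=dict(c);c3['extrinsics']=C_T@np.linalg.inv(np.block([[R.from_euler('x',180,degrees=True).as_matrix(),np.zeros((3,1))],[0,0,0,1]]))
def run(n,Z,L):
    q,m,o,r=hfit(c3,[(X,Z(*u)) for X,u in L],np.zeros(3),np.eye(3));print(n,np.degrees(q[:3]),q[3:]*1000,abs(r).max())
run('flat',lambda u,v:np.array((190+u/4-.375,90+v/4-.375)),[((57,30,5),(128,63)),((57,-30,5),(547,63)),((45,4.5,5),(308,150)),((45,-4.5,5),(367,150)),((12,9,5),(279,374)),((12,-9,5),(395,374)),((3,3.7,5),(308,429)),((3,-3.7,5),(365,429))])
Z=lambda u,v:np.array((180+u/4-.375,20+v/4-.375))
run('w10',Z,[((57,30,5),(55,81)),((57,-30,5),(707,84)),((57,30,0),(66,64)),((57,-30,0),(700,68)),((12,9,5),(303,485)),((12,-9,5),(457,485)),((45,4.5,5),(336,213)),((45,-4.5,5),(427,214))])
run('w11',Z,[((57,30,5),(78,90)),((57,-30,5),(694,94)),((57,30,0),(85,73)),((57,-30,0),(688,79)),((12,9,5),(308,485)),((12,-9,5),(457,487)),((45,4.5,5),(343,220)),((45,-4.5,5),(427,220))])
```

```text
flat [ 0.957 -0.082  0.   ] [-23.334   0.202  24.658] 1.2843196043774583
w10 [35.021 -0.252 -0.026] [-46.637   0.292  29.02 ] 0.8582517849985152
w11 [32.449 -0.407 -0.018] [-44.95    0.458  30.148] 0.7190539064903874
```

Request:
servo_tool([
  [[3,0,-2],0],
  [[1.5,0.1,2],0],
  [[0,0,0],0],
])

```text
clock: 13.55
tcp_pos: [0.5731, 0.0018, 0.1081]
orientation: [0.001, 1.0, -0.021, -0.004]
wrist_force: [-0.1, -0.1, -2.1]
finger_gap: 0.0116
```

Run:
```python
from h import *
rep()
np.save("c12.npy",vision.get_calibration("wrist")['extrinsics'])
a=vision.get_image("wrist")[:,:,::-1];cv2.imwrite(f"pics/wrist12.png",a)
cv2.imwrite("pics/w12z.png",cv2.resize(a[20:170,180:380],None,fx=4,fy=4,interpolation=cv2.INTER_CUBIC))
```

```text
t 13.55 p [0.5731 0.0018 0.1081] yaw -2.39 z [-0.007 -0.003 -1.   ] F [-0.1 -0.1 -2.1] T [ 0.01  0.09 -0.05] gap 0.0116
```

View pics/w12z.png

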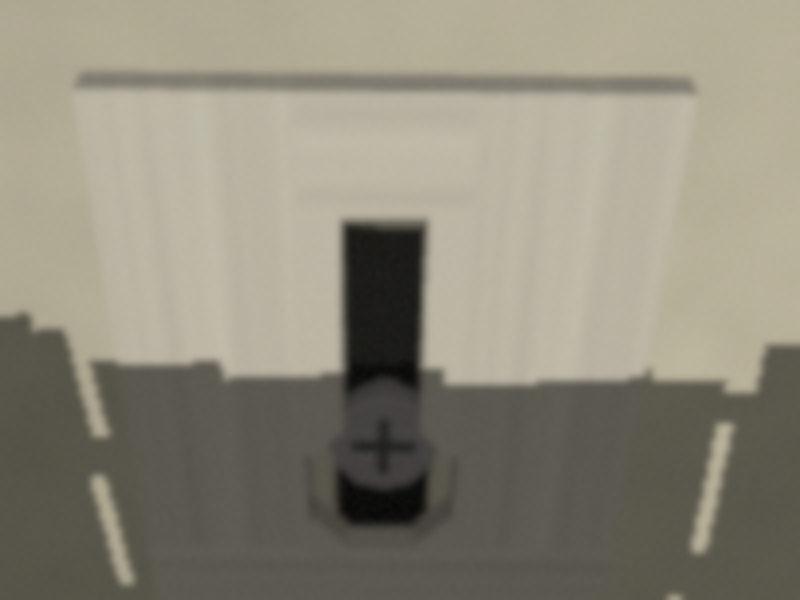

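```bash
cat > meas.py <<'E'
from hf import *
import sys
np.set_printoptions(suppress=True,precision=3)
def go(name,L,sc,hs):
    c=vision.get_calibration("wrist");c['extrinsics']=np.load(name);p,T=tool()
    Z=lambda u,v:np.array((180+u/4-.375,20+v/4-.375))
    q,m,o,r=hfit(c,[(X,Z(*u)) for X,u in L],p,T);print(np.degrees(q[:3]),q[3:]*1000,abs(r).max())
    for h in hs:
        X=onplane(c,Z(*sc),m[:,2],o+m@[0,0,h/1000]);print(h,'screw in holder',m.T@(X-o)*1000,X)
E
python3 - <<'E'
from meas import *
L=[((57,30,5),(78,90)),((57,-30,5),(694,94)),((57,30,0),(85,73)),((57,-30,0),(688,79)),((12,9,5),(308,485)),((12,-9,5),(457,487)),((45,4.5,5),(343,220)),((45,-4.5,5),(427,220))]
go('c12.npy',L,(384,446),[3,0,-1,-3])
E
```

```text
[32.047 -2.741 -0.026] [-44.858   0.457  30.217] 0.7505750706171739
3 screw in holder [16.538 -0.199  3.   ] [ 0.64  -0.002  0.118]
0 screw in holder [14.623 -0.229 -0.   ] [ 0.639 -0.002  0.114]
-1 screw in holder [13.985 -0.239 -1.   ] [ 0.639 -0.002  0.113]
-3 screw in holder [12.709 -0.259 -3.   ] [ 0.639 -0.002  0.111]
```

Request:
servo_tool([
  [[2.5,0.2,1.5],0],
  [[1.5,0,2],0],
  [[1.5,0,2],0],
  [[0,0,0],0],
])

```text
clock: 14.1
tcp_pos: [0.5788, 0.0013, 0.1021]
orientation: [0.002, 1.0, -0.021, -0.004]
wrist_force: [-0.3, -0.4, -1.6]
finger_gap: 0.0121
```

Run:
```python
from h import *
rep()
p,_=tool();d=p-np.array([.5237,.0037,.0519]);print('norm',(-d[0]*.5736+d[2]*.8192)*1000,'tan',(d[0]*.8192+d[2]*.5736)*1000)
np.save("c13.npy",vision.get_calibration("wrist")['extrinsics'])
a=vision.get_image("wrist")[:,:,::-1];cv2.imwrite(f"pics/wrist13.png",a)
cv2.imwrite("pics/w13z.png",cv2.resize(a[20:170,180:380],None,fx=4,fy=4,interpolation=cv2.INTER_CUBIC))
```

```text
t 14.1 p [0.5788 0.0013 0.1021] yaw -2.39 z [-0.007 -0.003 -1.   ] F [-0.3 -0.4 -1.6] T [ 0.01  0.05 -0.01] gap 0.0121
norm 9.527464662078058 tan 73.88504440853518
```

View pics/w13z.png

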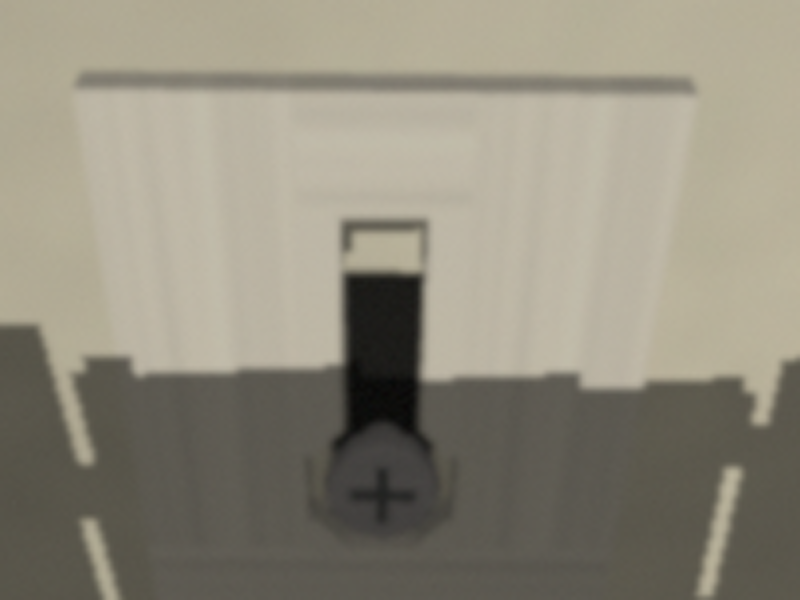

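Run:
```python
from meas import *
L=[((57,30,5),(78,90)),((57,-30,5),(694,94)),((57,30,0),(85,73)),((57,-30,0),(688,79)),((12,9,5),(308,485)),((12,-9,5),(457,487)),((45,4.5,5),(343,220)),((45,-4.5,5),(427,220))]
go('c13.npy',L,(382,492),[9,7,5,3])
```

```text
[32.032 -2.742 -0.026] [-44.943   0.471  30.225] 0.7507584061500552
9 screw in holder [13.963  0.031  9.   ] [ 0.64  -0.002  0.115]
7 screw in holder [12.581  0.014  7.   ] [ 0.64  -0.002  0.113]
5 screw in holder [11.2   -0.003  5.   ] [ 0.64  -0.002  0.111]
3 screw in holder [ 9.819 -0.02   3.   ] [ 0.639 -0.002  0.108]
```

Request:
servo_tool([
  [[1,0,1.6],0],
  [[1,0,1.6],0],
])

```text
clock: 14.4
tcp_pos: [0.5805, 0.0012, 0.0989]
orientation: [0.002, 1.0, -0.021, -0.004]
wrist_force: [-3.9, 0.0, 0.6]
finger_gap: 0.0118
```

Request:
servo_tool([
  [[1,0,1.6],0],
  [[1,0,1.6],0],
])

```text
clock: 14.65
tcp_pos: [0.5812, 0.0011, 0.0953]
orientation: [0.002, 1.0, -0.021, -0.006]
wrist_force: [-7.6, -1.3, 2.8]
finger_gap: 0.012
```

```bash
cat >> h.py <<'E'
def nt():
    s=monitor.state();rep();p,_=tool(s);d=p-np.array([.5237,.0037,.0519]);F=s['wrist_force']-np.array([-.3,-.2,-2.1]);print('norm',round((-d[0]*.5736+d[2]*.8192)*1000,1),'tan',round((d[0]*.8192+d[2]*.5736)*1000,1),'Fn',round(-F[0]*.5736+F[2]*.8192,1),'Ft(up-slope)',round(F[0]*.8192+F[2]*.5736,1))
E
python3 -c "
from h import *
nt()"
```

```text
t 14.65 p [0.5812 0.0011 0.0953] yaw -2.38 z [-0.011 -0.003 -1.   ] F [-7.6 -1.3  2.8] T [-0.07  0.8  -0.01] gap 0.012
norm 2.6 tan 72.0 Fn 8.2 Ft(up-slope) -3.2
```

Run:
```python
from h import *
np.save("c14.npy",vision.get_calibration("wrist")['extrinsics'])
a=vision.get_image("wrist")[:,:,::-1];cv2.imwrite(f"pics/wrist14.png",a)
cv2.imwrite("pics/w14z.png",cv2.resize(a[20:170,180:380],None,fx=4,fy=4,interpolation=cv2.INTER_CUBIC))
```

```text
(no output)
```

View pics/w14z.png

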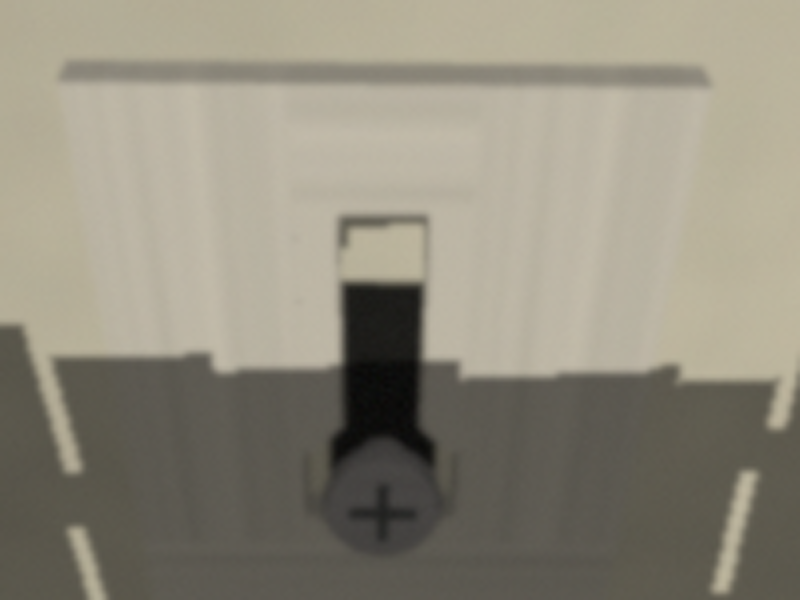

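Run:
```python
from meas import *
L=[((57,30,5),(60,82)),((57,-30,5),(710,86)),((57,30,0),(68,65)),((57,-30,0),(702,69)),((12,9,5),(305,485)),((12,-9,5),(457,487)),((45,4.5,5),(339,216)),((45,-4.5,5),(428,217))]
go('c14.npy',L,(382,513),[11,9,7])
```

```text
[34.399 -2.67  -0.019] [-46.534   0.361  28.926] 0.5817238256418226
11 screw in holder [12.764 -0.102 11.   ] [ 0.64  -0.002  0.114]
9 screw in holder [11.191 -0.121  9.   ] [ 0.64  -0.002  0.111]
7 screw in holder [ 9.618 -0.139  7.   ] [ 0.64  -0.002  0.109]
```

Request:
servo_tool([
  [[-2.4,0,2.1],0],
  [[-3.2,0,2.5],0],
  [[-3.2,0,2.5],0],
])

```text
clock: 15.08
tcp_pos: [0.5766, 0.0013, 0.0916]
orientation: [0.002, 1.0, -0.021, 0.0]
wrist_force: [-0.8, 1.0, 7.1]
finger_gap: 0.0115
```

```bash
python3 -c "
from h import *
nt()"
```

```text
t 15.07 p [0.5766 0.0013 0.0916] yaw -2.38 z [ 0.    -0.003 -1.   ] F [-0.8  1.   7.1] T [ 0.09 -0.22  0.07] gap 0.0115
norm 2.2 tan 66.1 Fn 7.8 Ft(up-slope) 4.9
```

Request:
servo_tool([
  [[-3.3,0,2.3],0],
  [[-3.3,0,2.3],0],
  [[-3.3,0,2.3],0],
])

```text
clock: 15.45
tcp_pos: [0.5702, 0.0014, 0.0875]
orientation: [0.002, 1.0, -0.021, 0.005]
wrist_force: [-0.3, -0.3, 3.7]
finger_gap: 0.0119
```

Run:
```python
from h import *
nt()
np.save("c15.npy",vision.get_calibration("wrist")['extrinsics'])
a=vision.get_image("wrist")[:,:,::-1];cv2.imwrite(f"pics/wrist15.png",a)
cv2.imwrite("pics/w15z.png",cv2.resize(a[20:170,180:380],None,fx=4,fy=4,interpolation=cv2.INTER_CUBIC))
```

```text
t 15.45 p [0.5702 0.0014 0.0875] yaw -2.38 z [ 0.01  -0.004 -1.   ] F [-0.3 -0.3  3.7] T [ 0.03 -0.2   0.04] gap 0.0119
norm 2.4 tan 58.5 Fn 4.8 Ft(up-slope) 3.3
```

View pics/w15z.png

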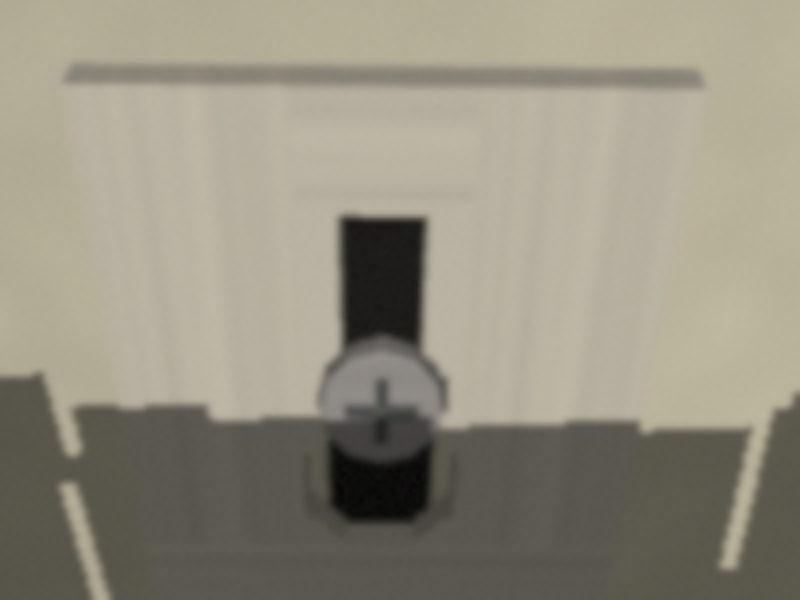

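Request:
servo_tool([
  [[-3.3,0,2.4],0],
  [[-3.3,0,2.4],0],
  [[-3.3,0,2.4],0],
  [[-3.3,0,2.4],0],
])

```text
clock: 16.0
tcp_pos: [0.557, 0.002, 0.0777]
orientation: [0.002, 1.0, -0.021, 0.006]
wrist_force: [0.9, 0.8, 8.1]
finger_gap: 0.0118
```

Run:
```python
from h import *
nt()
```

```text
t 16.0 p [0.557  0.002  0.0777] yaw -2.38 z [ 0.012 -0.004 -1.   ] F [0.9 0.8 8.1] T [ 0.03 -0.39 -0.  ] gap 0.0118
norm 2.1 tan 42.1 Fn 7.6 Ft(up-slope) 6.8
```

Run:
```python
from h import *
nt()
np.save("c16.npy",vision.get_calibration("wrist")['extrinsics'])
a=vision.get_image("wrist")[:,:,::-1];cv2.imwrite(f"pics/wrist16.png",a)
cv2.imwrite("pics/w16z.png",cv2.resize(a[20:170,180:380],None,fx=4,fy=4,interpolation=cv2.INTER_CUBIC))
```

```text
t 16.0 p [0.557  0.002  0.0777] yaw -2.38 z [ 0.012 -0.004 -1.   ] F [0.9 0.8 8.1] T [ 0.03 -0.39 -0.  ] gap 0.0118
norm 2.1 tan 42.1 Fn 7.6 Ft(up-slope) 6.8
```

View pics/w16z.png

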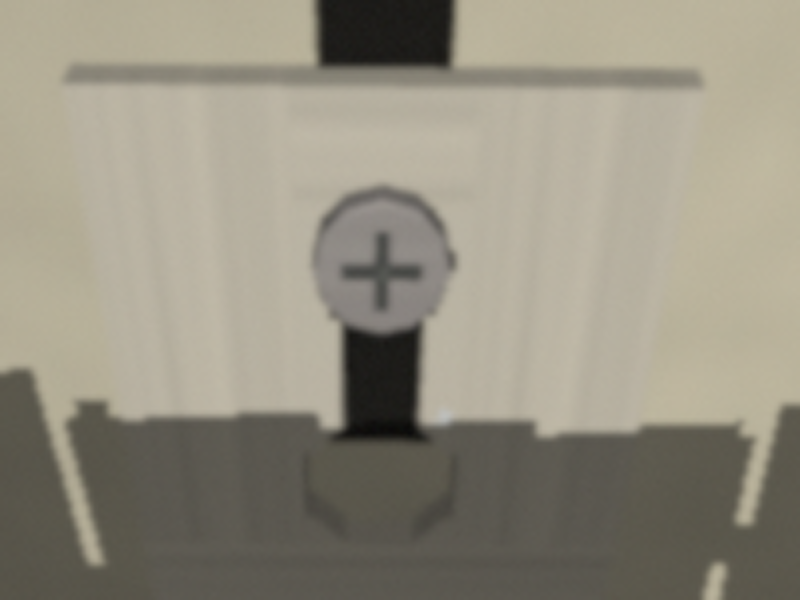

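```bash
cat > meas2.py <<'E'
from hf import *
np.set_printoptions(suppress=True,precision=2)
def go(name,p,L,sc,h=11):
    c=vision.get_calibration("wrist");c['extrinsics']=np.load(name)
    Z=lambda u,v:np.array((180+u/4-.375,20+v/4-.375))
    q,m,o,r=hfit(c,[(X,Z(*u)) for X,u in L],np.array(p),None)
    X=onplane(c,Z(*sc),m[:,2],o+m@[0,0,h/1000]);s=m.T@(X-o)*1000
    print(name,np.degrees(q[:3]),q[3:]*1000,'err',abs(r).max().round(2),'screw in holder',s,'head tan',((X[0]-.5237)*.8192+(X[2]-.0519)*.5736)*1000)
E
python3 - <<'E'
from meas2 import *
S=lambda a,b,cc,d,e,f,g,h:[((57,30,5),a),((57,-30,5),b),((57,30,0),cc),((57,-30,0),d),((12,9,5),e),((12,-9,5),f),((45,4.5,5),g),((45,-4.5,5),h)]
go('c14.npy',[.5812,.0011,.0953],S((60,82),(710,86),(68,65),(702,69),(305,485),(457,487),(339,216),(428,217)),(382,513))
go('c15.npy',[.5702,.0014,.0875],S((65,85),(704,88),(73,66),(698,71),(307,485),(456,487),(340,217),(427,217)),(382,410))
go('c16.npy',[.557,.002,.0777],S((65,85),(703,88),(73,66),(698,72),(306,485),(455,487),(341,217),(427,217)),(382,270))
E
```

```text
c14.npy [34.4  -2.67 -0.02] [-46.46   0.31  29.04] err 0.58 screw in holder [12.76 -0.1  11.  ] head tan 130.96401229014526
c15.npy [34.85 -2.64 -0.04] [-46.06   0.38  29.38] err 0.56 screw in holder [26.51  0.05 11.  ] head tan 130.96898871442326
c16.npy [34.91 -2.71 -0.01] [-46.     0.35  29.35] err 0.58 screw in holder [42.4   0.17 11.  ] head tan 130.3666611879434
```

Request:
servo_tool([
  [[-2.2,0,1.6],0],
  [[-2,0,1.4],0],
])

```text
clock: 16.3
tcp_pos: [0.5551, 0.002, 0.076]
orientation: [0.002, 1.0, -0.021, 0.01]
wrist_force: [3.3, 0.2, 10.9]
finger_gap: 0.0116
```

Run:
```python
from h import *
nt()
```

```text
t 16.3 p [0.5551 0.002  0.076 ] yaw -2.38 z [ 0.019 -0.005 -1.   ] F [ 3.3  0.2 10.9] T [ 0.14 -0.86  0.05] gap 0.0116
norm 1.7 tan 39.6 Fn 8.6 Ft(up-slope) 10.4
```

Request:
servo_tool([
  [[-2.2,0,1.6],0],
  [[-1.6,0,1.1],0],
])

```text
clock: 16.55
tcp_pos: [0.5551, 0.002, 0.0757]
orientation: [0.002, 1.0, -0.021, 0.015]
wrist_force: [2.1, 1.2, 11.3]
finger_gap: 0.0121
```

Run:
```python
from h import *
nt()
np.save("c17.npy",vision.get_calibration("wrist")['extrinsics'])
a=vision.get_image("wrist")[:,:,::-1];cv2.imwrite(f"pics/wrist17.png",a)
cv2.imwrite("pics/w17z.png",cv2.resize(a[20:170,180:380],None,fx=4,fy=4,interpolation=cv2.INTER_CUBIC))
```

```text
t 16.55 p [0.5551 0.002  0.0757] yaw -2.38 z [ 0.029 -0.005 -1.   ] F [ 2.1  1.2 11.3] T [ 0.1  -0.49  0.06] gap 0.0121
norm 1.5 tan 39.4 Fn 9.6 Ft(up-slope) 9.7
```

View pics/w17z.png

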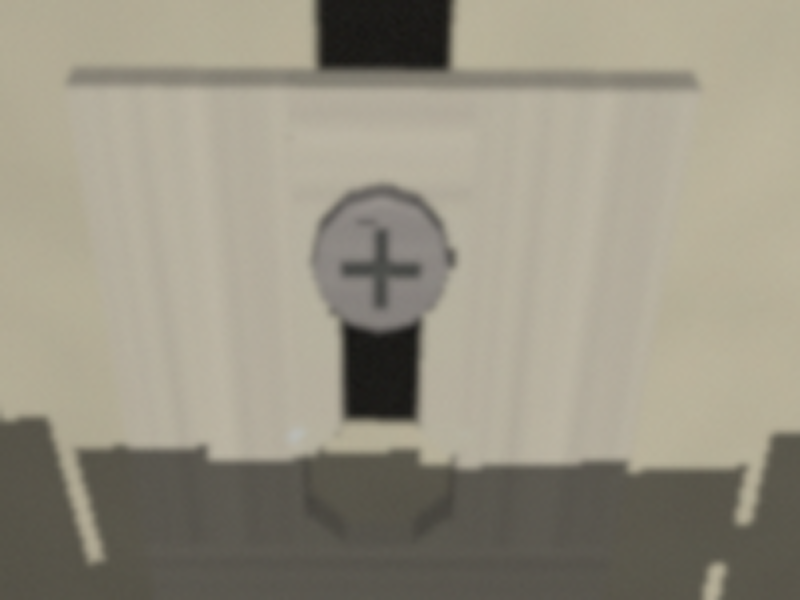

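Request:
servo_tool([
  [[-3.4,0,2.1],0],
  [[-3.4,0,2.1],0],
])

```text
clock: 16.85
tcp_pos: [0.554, 0.0019, 0.0747]
orientation: [0.003, 1.0, -0.021, 0.022]
wrist_force: [7.3, 1.4, 15.3]
finger_gap: 0.0119
```

Run:
```python
from h import *
nt()
```

```text
t 16.85 p [0.554  0.0019 0.0747] yaw -2.39 z [ 0.043 -0.006 -0.999] F [ 7.3  1.4 15.3] T [ 0.15 -1.39  0.05] gap 0.0119
norm 1.3 tan 37.9 Fn 9.9 Ft(up-slope) 16.2
```

Run:
```python
from h import *
nt()
np.save("c18.npy",vision.get_calibration("wrist")['extrinsics'])
a=vision.get_image("wrist")[:,:,::-1];cv2.imwrite(f"pics/wrist18.png",a)
cv2.imwrite("pics/w18z.png",cv2.resize(a[20:170,180:380],None,fx=4,fy=4,interpolation=cv2.INTER_CUBIC))
```

```text
t 16.85 p [0.554  0.0019 0.0747] yaw -2.39 z [ 0.043 -0.006 -0.999] F [ 7.3  1.4 15.3] T [ 0.15 -1.39  0.05] gap 0.0119
norm 1.3 tan 37.9 Fn 9.9 Ft(up-slope) 16.2
```

View pics/w18z.png

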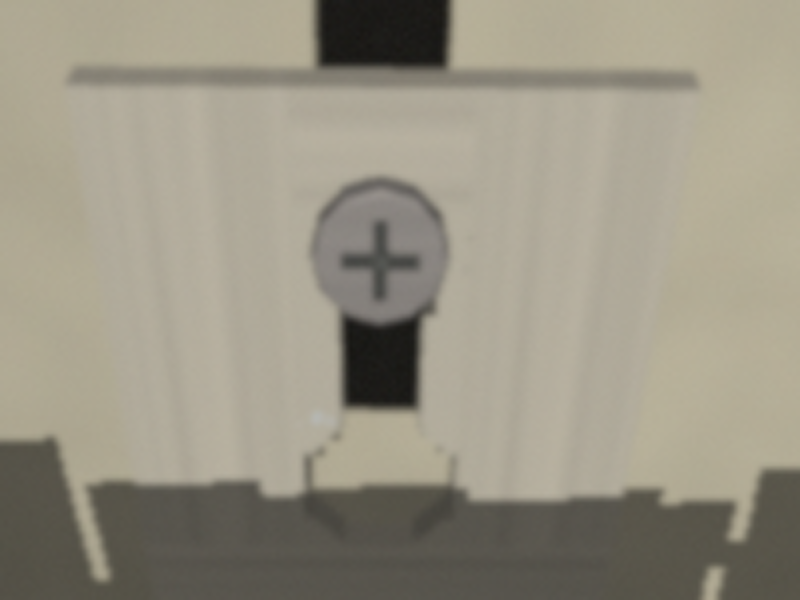

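Run:
```python
from meas2 import *
S=lambda a,b,cc,d,e,f,g,h:[((57,30,5),a),((57,-30,5),b),((57,30,0),cc),((57,-30,0),d),((12,9,5),e),((12,-9,5),f)]
P18=[.554,.0019,.0747];P17=[.5551,.002,.0757];P16=[.557,.002,.0777]
A16=S((65,85),(703,88),(73,66),(698,72),(306,485),(455,487),0,0)
A17=S((67,87),(699,90),(76,68),(694,74),(306,485),(455,486),0,0)
A18=S((67,86),(699,90),(76,68),(694,74),(306,485),(455,486),0,0)
A14=S((60,82),(710,86),(68,65),(702,69),(305,485),(457,487),0,0)
go('c14.npy',[.5812,.0011,.0953],A14,(382,513))
go('c16.npy',P16,A16,(382,270));go('c17.npy',P17,A17,(381,268));go('c18.npy',P18,A18,(380,260))
print('panel slot low end')
go('c14.npy',[.5812,.0011,.0953],A14,(383,283),0)
go('c16.npy',P16,A16,(382,433),0);go('c17.npy',P17,A17,(381,418),0);go('c18.npy',P18,A18,(381,406),0)
print('upper edge of plate vs panel slot; upper')
```

```text
c14.npy [34.35 -2.67 -0.01] [-46.49   0.33  29.  ] err 0.61 screw in holder [12.74 -0.09 11.  ] head tan 130.95933181836222
c16.npy [34.87 -2.71 -0.02] [-46.03   0.34  29.3 ] err 0.59 screw in holder [42.37  0.16 11.  ] head tan 130.36029814842266
c17.npy [35.51 -2.69 -0.03] [-45.62   0.32  29.89] err 0.54 screw in holder [42.58  0.21 11.  ] head tan 127.6601564352145
c18.npy [36.26 -2.72 -0.03] [-45.64   0.2   29.74] err 0.54 screw in holder [43.37  0.31 11.  ] head tan 127.23337754360692
panel slot low end
c14.npy [34.35 -2.67 -0.01] [-46.49   0.33  29.  ] err 0.61 screw in holder [35.26 -0.01 -0.  ] head tan 153.3337922200234
c16.npy [34.87 -2.71 -0.02] [-46.03   0.34  29.3 ] err 0.59 screw in holder [16.23 -0.13  0.  ] head tan 104.19616045402809
c17.npy [35.51 -2.69 -0.03] [-45.62   0.32  29.89] err 0.54 screw in holder [18.33 -0.03  0.  ] head tan 103.51486882493704
c18.npy [36.26 -2.72 -0.03] [-45.64   0.2   29.74] err 0.54 screw in holder [19.99 -0.03  0.  ] head tan 104.10074258676106
upper edge of plate vs panel slot; upper
```

Request:
servo_tool([
  [[3,0,-0.6],0],
  [[3.5,0,-0.6],0],
  [[3.5,0,-0.4],0],
])

```text
clock: 17.27
tcp_pos: [0.5569, 0.0019, 0.0749]
orientation: [0.002, 1.0, -0.021, 0.014]
wrist_force: [-14.8, -0.6, 11.2]
finger_gap: 0.012
```

Run:
```python
from h import *
nt()
```

```text
t 17.27 p [0.5569 0.0019 0.0749] yaw -2.36 z [ 0.028 -0.005 -1.   ] F [-14.8  -0.6  11.2] T [-0.08  2.43 -0.08] gap 0.012
norm -0.3 tan 40.4 Fn 19.2 Ft(up-slope) -4.2
```

Request:
servo_tool([
  [[2.8,0,-0.6],0],
  [[2.8,0,-0.6],0],
  [[2.8,0,-0.6],0],
])

```text
clock: 17.65
tcp_pos: [0.5565, 0.0019, 0.0748]
orientation: [0.002, 1.0, -0.02, 0.003]
wrist_force: [-14.6, -0.5, 12.1]
finger_gap: 0.0117
```

Run:
```python
from h import *
nt()
```

```text
t 17.65 p [0.5565 0.0019 0.0748] yaw -2.34 z [ 0.007 -0.004 -1.   ] F [-14.6  -0.5  12.1] T [-0.01  2.09  0.02] gap 0.0117
norm -0.1 tan 40.0 Fn 19.8 Ft(up-slope) -3.6
```

Request:
servo_tool([
  [[2.8,0,-0.8],0],
  [[2.8,0,-0.8],0],
  [[2.8,0,-0.8],0],
  [[2.8,0,-0.8],0],
])

```text
clock: 18.15
tcp_pos: [0.5556, 0.0019, 0.0751]
orientation: [0.002, 1.0, -0.02, -0.011]
wrist_force: [-14.0, -0.1, 11.9]
finger_gap: 0.0119
```

Run:
```python
from h import *
nt()
np.save("c19.npy",vision.get_calibration("wrist")['extrinsics'])
a=vision.get_image("wrist")[:,:,::-1];cv2.imwrite(f"pics/wrist19.png",a)
cv2.imwrite("pics/w19z.png",cv2.resize(a[20:170,180:380],None,fx=4,fy=4,interpolation=cv2.INTER_CUBIC))
```

```text
t 18.15 p [0.5556 0.0019 0.0751] yaw -2.31 z [-0.022 -0.003 -1.   ] F [-14.   -0.1  11.9] T [ 0.06  1.86 -0.1 ] gap 0.0119
norm 0.7 tan 39.4 Fn 19.3 Ft(up-slope) -3.2
```

View pics/w19z.png

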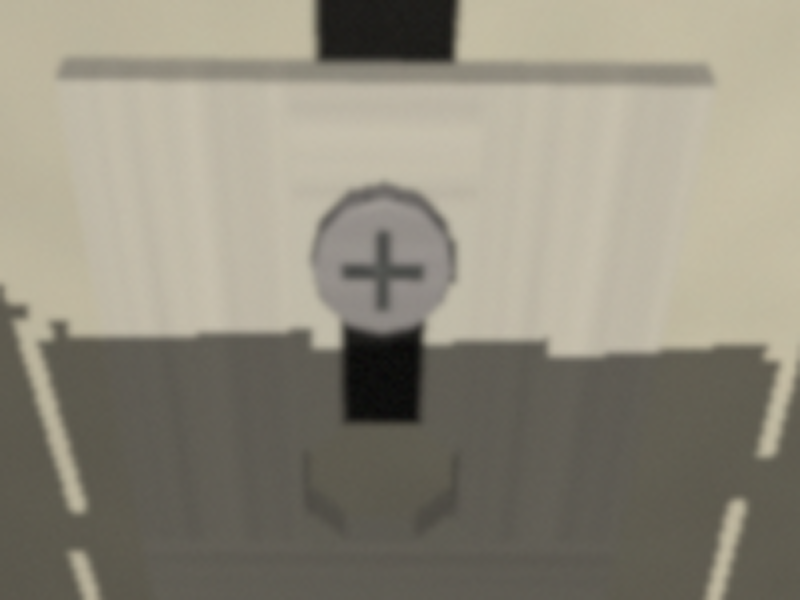

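Request:
servo_tool([
  [[-3.2,0,3],0],
  [[-3.2,0,3],0],
])

```text
clock: 18.45
tcp_pos: [0.5546, 0.0018, 0.0737]
orientation: [0.002, 1.0, -0.02, -0.004]
wrist_force: [5.0, 0.8, 25.9]
finger_gap: 0.0117
```

```bash
cat > snap.py <<'E'
from h import *
import sys
n=sys.argv[1];nt()
np.save(f"c{n}.npy",vision.get_calibration("wrist")['extrinsics']);np.save(f"p{n}.npy",tool()[0])
a=vision.get_image("wrist")[:,:,::-1];cv2.imwrite(f"pics/wrist{n}.png",a)
cv2.imwrite(f"pics/w{n}z.png",cv2.resize(a[20:170,180:380],None,fx=4,fy=4,interpolation=cv2.INTER_CUBIC))
E
python3 snap.py 20
```

```text
t 18.45 p [0.5546 0.0018 0.0737] yaw -2.35 z [-0.008 -0.004 -1.   ] F [ 5.   0.8 25.9] T [ 0.14 -1.13 -0.07] gap 0.0117
norm 0.1 tan 37.8 Fn 20.0 Ft(up-slope) 20.4
```

View pics/w20z.png

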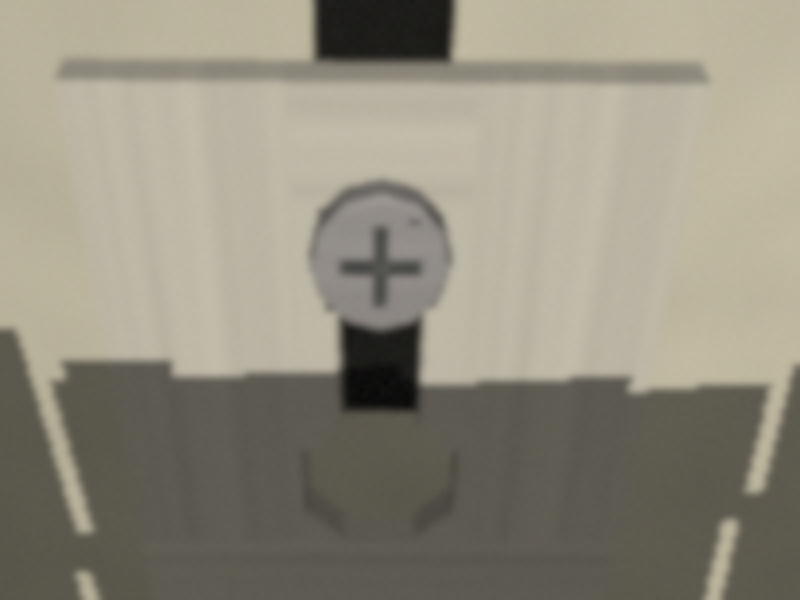

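Request:
servo_tool([
  [[-3.8,0,2.5],0],
])

```text
clock: 18.62
tcp_pos: [0.5543, 0.0018, 0.074]
orientation: [0.002, 1.0, -0.021, 0.001]
wrist_force: [5.5, 0.4, 22.4]
finger_gap: 0.0119
```

```bash
python3 -c "
from h import *
nt()"
```

```text
t 18.62 p [0.5543 0.0018 0.074 ] yaw -2.36 z [ 0.002 -0.005 -1.   ] F [ 5.5  0.4 22.4] T [ 0.16 -1.23  0.05] gap 0.0119
norm 0.6 tan 37.7 Fn 16.7 Ft(up-slope) 18.8
```

Request:
servo_tool([
  [[-5,0,1.4],0],
  [[-5,0,1.4],0],
])

```text
clock: 18.88
tcp_pos: [0.5507, 0.0018, 0.075]
orientation: [0.003, 1.0, -0.021, 0.009]
wrist_force: [10.1, 0.1, 3.9]
finger_gap: 0.0118
```

```bash
python3 snap.py 21
```

```text
t 18.88 p [0.5507 0.0018 0.075 ] yaw -2.38 z [ 0.019 -0.006 -1.   ] F [10.1  0.1  3.9] T [-0.01 -1.93  0.01] gap 0.0118
norm 3.4 tan 35.4 Fn -1.1 Ft(up-slope) 12.0
```

View pics/w21z.png

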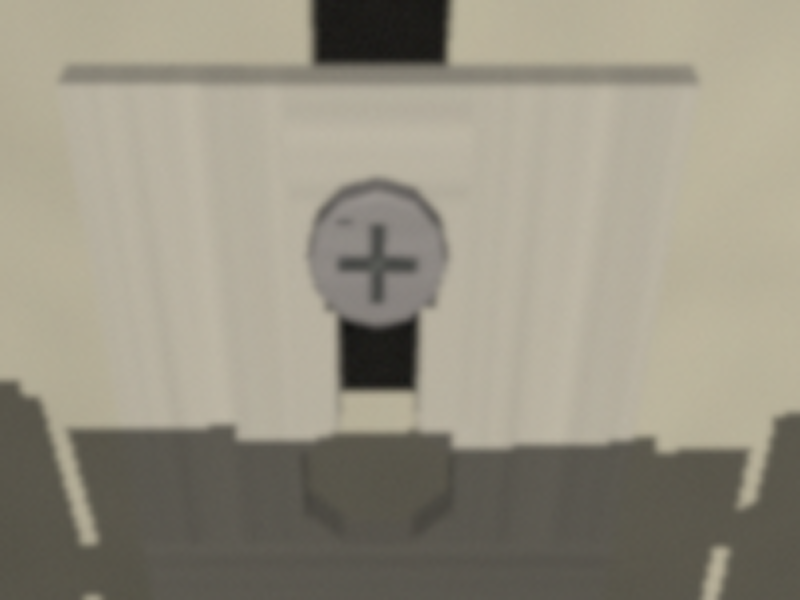

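Request:
servo_tool([
  [[-3.4,0,2.2],0],
  [[-3.4,0,2.1],0],
])

```text
clock: 19.18
tcp_pos: [0.551, 0.0017, 0.0738]
orientation: [0.003, 1.0, -0.021, 0.019]
wrist_force: [10.4, 1.2, 10.9]
finger_gap: 0.0119
```

```bash
python3 snap.py 22
```

```text
t 19.18 p [0.551  0.0017 0.0738] yaw -2.39 z [ 0.037 -0.007 -0.999] F [10.4  1.2 10.9] T [ 0.11 -1.9   0.11] gap 0.0119
norm 2.3 tan 35.0 Fn 4.5 Ft(up-slope) 16.2
```

View pics/w22z.png

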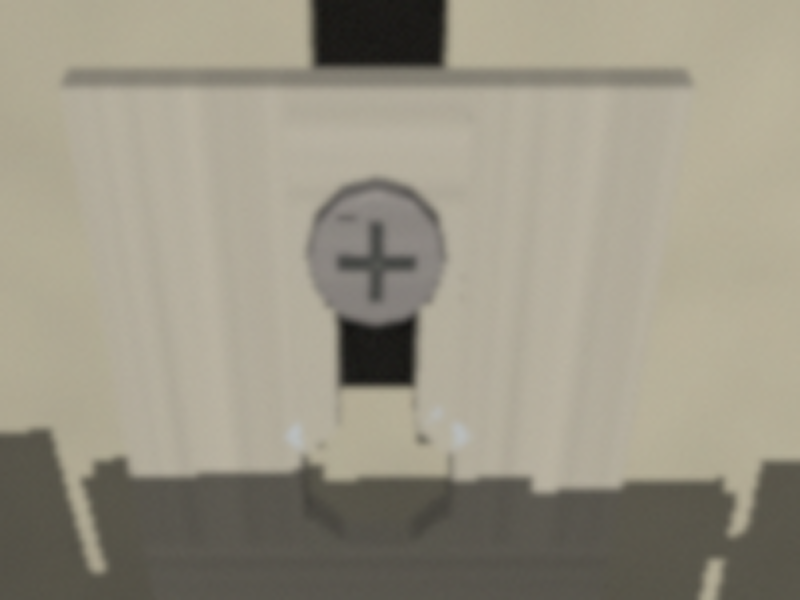

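Run:
```python
from meas2 import *
S=lambda a,b,cc,d,e,f:[((57,30,5),a),((57,-30,5),b),((57,30,0),cc),((57,-30,0),d),((12,9,5),e),((12,-9,5),f)]
A={'16':([.557,.002,.0777],S((65,85),(703,88),(73,66),(698,72),(306,485),(455,487)),(382,270),(382,433)),
'19':([.5556,.0019,.0751],S((58,79),(714,83),(67,58),(706,64),(305,482),(458,486)),(383,271),(382,421)),
'20':(np.load('p20.npy'),S((58,78),(708,82),(67,60),(700,65),(304,483),(457,486)),(381,268),(381,410)),
'21':(np.load('p21.npy'),S((61,83),(697,84),(70,66),(690,68),(304,484),(452,486)),(378,264),(378,389)),
'22':(np.load('p22.npy'),S((63,86),(691,87),(72,69),(685,71),(303,484),(451,486)),(377,262),(377,386))}
for k,(p,L,sc,lo) in A.items():
    go(f'c{k}.npy',p,L,sc); 
    go(f'c{k}.npy',p,L,lo,0)
```

```text
c16.npy [34.87 -2.71 -0.02] [-46.03   0.34  29.3 ] err 0.59 screw in holder [42.37  0.16 11.  ] head tan 130.36029814842266
c16.npy [34.87 -2.71 -0.02] [-46.03   0.34  29.3 ] err 0.59 screw in holder [16.23 -0.13  0.  ] head tan 104.19616045402809
c19.npy [34.27 -2.67 -0.02] [-46.95   0.29  29.09] err 0.6 screw in holder [42.12  0.19 11.  ] head tan 128.19306964981482
c19.npy [34.27 -2.67 -0.02] [-46.95   0.29  29.09] err 0.6 screw in holder [17.47 -0.    0.  ] head tan 103.41367340441579
c20.npy [34.08 -2.61 -0.03] [-46.95   0.22  28.48] err 0.7 screw in holder [42.24  0.16 11.  ] head tan 126.61427770393466
c20.npy [34.08 -2.61 -0.03] [-46.95   0.22  28.48] err 0.7 screw in holder [19.14 -0.08  0.  ] head tan 103.33856008423952
c21.npy [34.48 -2.44 -0.02] [-46.32   0.23  28.78] err 0.57 screw in holder [42.62  0.15 11.  ] head tan 124.11709736568501
c21.npy [34.48 -2.44 -0.02] [-46.32   0.23  28.78] err 0.57 screw in holder [22.14  0.02  0.  ] head tan 103.54071297794914
c22.npy [35.14 -2.43 -0.03] [-45.77   0.09  29.35] err 0.54 screw in holder [42.89  0.09 11.  ] head tan 123.60318733788216
c22.npy [35.14 -2.43 -0.03] [-45.77   0.09  29.35] err 0.54 screw in holder [22.63 -0.01 -0.  ] head tan 103.36682035707821
```

Request:
servo_tool([
  [[-2.8,0,2.4],0],
  [[-2.8,0,2.4],0],
])

```text
clock: 19.48
tcp_pos: [0.5518, 0.0016, 0.0725]
orientation: [0.003, 0.999, -0.021, 0.027]
wrist_force: [6.4, 0.8, 17.2]
finger_gap: 0.0118
```

```bash
python3 snap.py 23
```

```text
t 19.48 p [0.5518 0.0016 0.0725] yaw -2.39 z [ 0.053 -0.007 -0.999] F [ 6.4  0.8 17.2] T [ 0.2  -1.07  0.09] gap 0.0118
norm 0.7 tan 34.8 Fn 12.0 Ft(up-slope) 16.5
```

View pics/w23z.png

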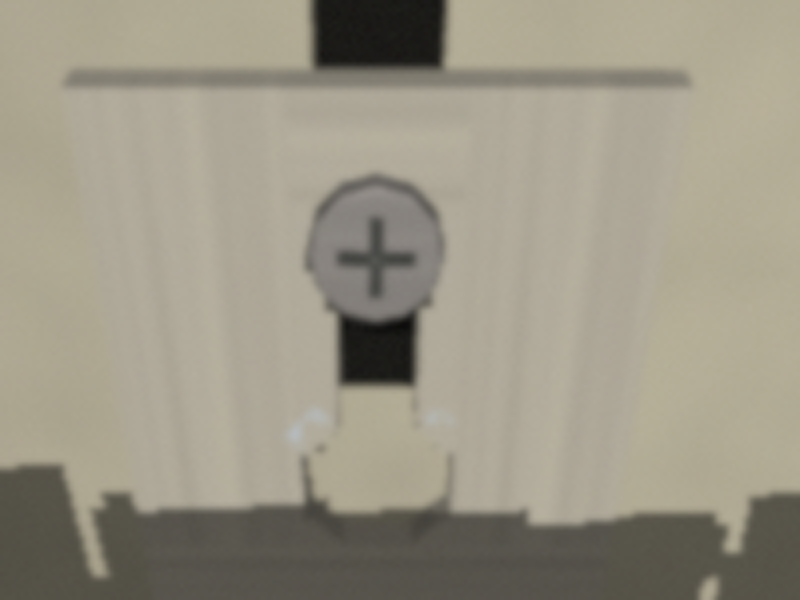

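Request:
servo_tool([
  [[2,0,0.2],0],
  [[2.5,0,-0.3],0],
  [[2.5,0,-0.4],0],
  [[2.5,0,-0.5],0],
  [[2.5,0,-0.6],0],
])

```text
clock: 20.15
tcp_pos: [0.5552, 0.0016, 0.0738]
orientation: [0.003, 1.0, -0.021, 0.017]
wrist_force: [-11.2, -0.7, 12.3]
finger_gap: 0.0118
```

```bash
python3 snap.py 24
```

```text
t 20.15 p [0.5552 0.0016 0.0738] yaw -2.37 z [ 0.034 -0.007 -0.999] F [-11.2  -0.7  12.3] T [ 0.02  1.71 -0.01] gap 0.0118
norm -0.1 tan 38.4 Fn 18.1 Ft(up-slope) -0.6
```

View pics/w24z.png

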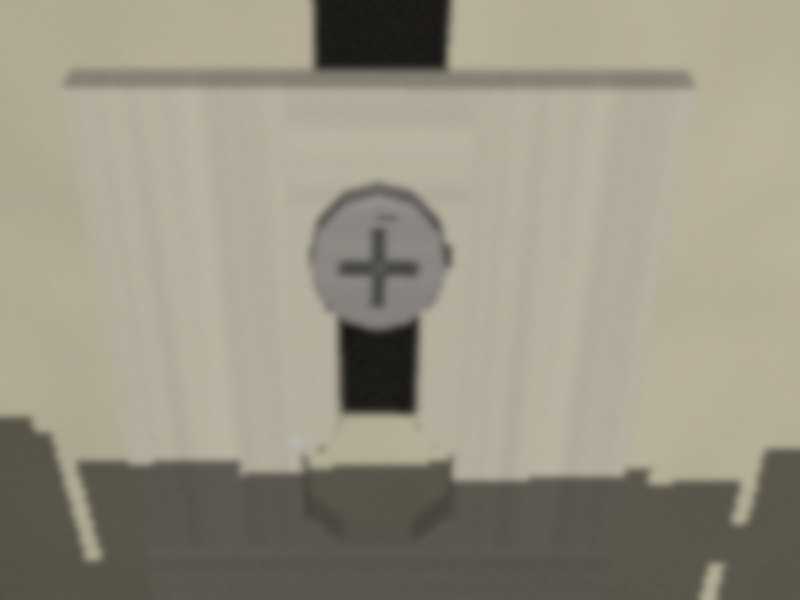

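Request:
servo_tool([
  [[2.3,0,-0.6],0],
  [[2.3,0,-0.6],0],
  [[2.3,0,-0.6],0],
  [[2.3,0,-0.7],0],
  [[2.3,0,-0.7],0],
  [[2.3,0,-0.7],0],
  [[2.3,0,-0.7],0],
  [[2.3,0,-0.7],0],
])

```text
clock: 21.2
tcp_pos: [0.5549, 0.0017, 0.0751]
orientation: [0.002, 1.0, -0.02, -0.005]
wrist_force: [-11.1, 0.4, 9.1]
finger_gap: 0.0121
```

```bash
python3 -c "
from h import *
nt()"
```

```text
t 21.2 p [0.5549 0.0017 0.0751] yaw -2.33 z [-0.009 -0.005 -1.   ] F [-11.1   0.4   9.1] T [ 0.02  1.44 -0.02] gap 0.0121
norm 1.1 tan 38.9 Fn 15.4 Ft(up-slope) -2.5
```

Request:
servo_tool([
  [[-3.8,0,2.2],0],
  [[-4.2,0,1.9],0],
])

```text
clock: 21.45
tcp_pos: [0.5522, 0.0017, 0.0744]
orientation: [0.003, 1.0, -0.02, 0.002]
wrist_force: [8.4, 0.4, 13.9]
finger_gap: 0.0117
```

```bash
python3 -c "
from h import *
nt()"
```

```text
t 21.45 p [0.5522 0.0017 0.0744] yaw -2.34 z [ 0.004 -0.006 -1.   ] F [ 8.4  0.4 13.9] T [ 0.05 -1.65 -0.01] gap 0.0117
norm 2.1 tan 36.3 Fn 8.1 Ft(up-slope) 16.3
```

Request:
servo_tool([
  [[-3.8,0,2.1],0],
  [[-3.8,0,2.1],0],
])

```text
clock: 21.7
tcp_pos: [0.5517, 0.0016, 0.0741]
orientation: [0.003, 1.0, -0.021, 0.011]
wrist_force: [8.9, 0.6, 12.6]
finger_gap: 0.012
```

```bash
python3 snap.py 25
```

```text
t 21.7 p [0.5517 0.0016 0.0741] yaw -2.35 z [ 0.023 -0.007 -1.   ] F [ 8.9  0.6 12.6] T [ 0.11 -1.86  0.09] gap 0.012
norm 2.1 tan 35.7 Fn 6.8 Ft(up-slope) 16.0
```

View pics/w25z.png

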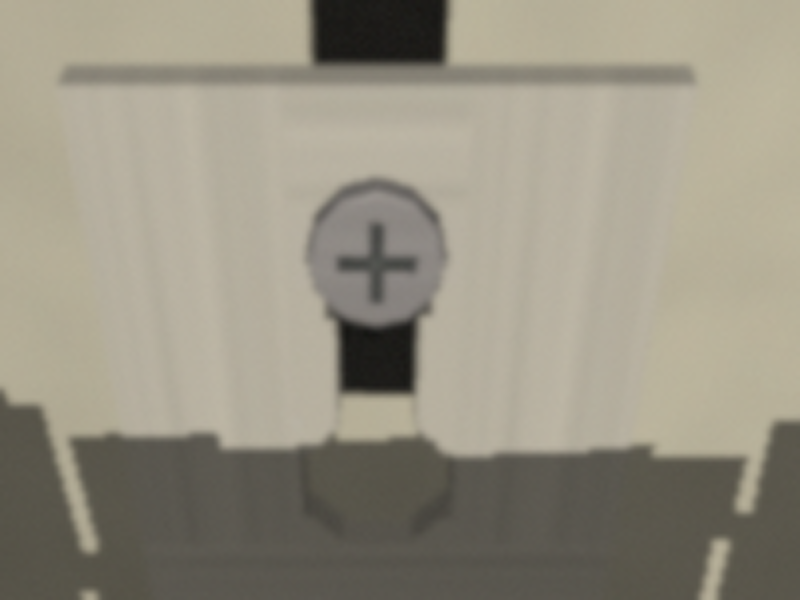

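Request:
servo_tool([
  [[1,0,-0.4],0],
  [[2,0,-1.3],0],
  [[1.5,0,-1],0],
])

```text
clock: 22.12
tcp_pos: [0.556, 0.0015, 0.0772]
orientation: [0.003, 1.0, -0.02, 0.012]
wrist_force: [-3.3, 0.7, 2.7]
finger_gap: 0.0117
```

```bash
python3 -c "
from h import *
nt()"
```

```text
t 22.12 p [0.556  0.0015 0.0772] yaw -2.34 z [ 0.023 -0.007 -1.   ] F [-3.3  0.7  2.7] T [0.04 0.53 0.01] gap 0.0117
norm 2.2 tan 40.9 Fn 5.7 Ft(up-slope) 0.3
```

Request:
servo_tool([
  [[0.4,0,-0.7],0],
  [[0.2,0,-0.3],0],
])

```text
clock: 22.38
tcp_pos: [0.5559, 0.0015, 0.0776]
orientation: [0.003, 1.0, -0.02, 0.011]
wrist_force: [-1.1, -0.4, 2.9]
finger_gap: 0.0119
```

```bash
python3 snap.py 26
```

```text
t 22.38 p [0.5559 0.0015 0.0776] yaw -2.34 z [ 0.021 -0.006 -1.   ] F [-1.1 -0.4  2.9] T [0.03 0.11 0.05] gap 0.0119
norm 2.6 tan 41.1 Fn 4.6 Ft(up-slope) 2.2
```

View pics/w26z.png

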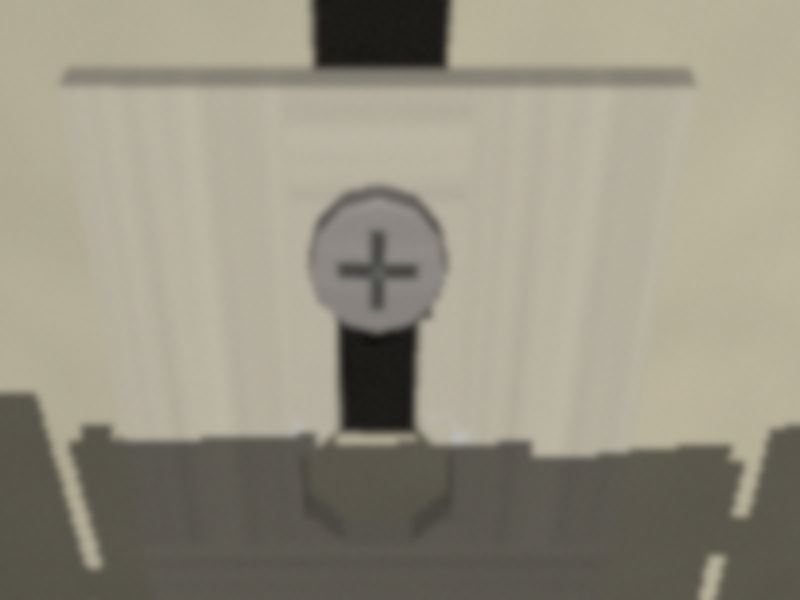

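Request:
servo_tool([
  [[0,0,0],0],
  [[0,0,0],0],
  [[0,0,0],0],
  [[0,0,0],0],
], gripper=0.6)

```text
clock: 22.92
tcp_pos: [0.5561, 0.0015, 0.0772]
orientation: [0.003, 1.0, -0.021, 0.011]
wrist_force: [0.5, 0.3, 0.0]
finger_gap: 0.0514
```

```bash
python3 snap.py 27
```

```text
t 22.93 p [0.5561 0.0015 0.0772] yaw -2.35 z [ 0.022 -0.006 -1.   ] F [0.5 0.3 0. ] T [ 0.01  0.05 -0.01] gap 0.0514
norm 2.2 tan 41.1 Fn 1.3 Ft(up-slope) 1.9
```

View pics/wrist27.png

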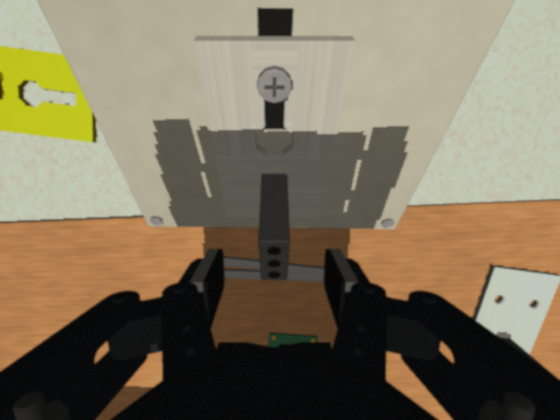

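Request:
servo_tool([
  [[0,0,-8],0],
  [[0,0,-20],0],
  [[-5,0,-40],0],
  [[-10,0,-50],0],
  [[0,0,-40],0],
  [[0,0,0],0],
  [[0,0,0],0],
])

```text
clock: 23.85
tcp_pos: [0.5367, 0.0032, 0.2421]
orientation: [0.003, 1.0, -0.021, 0.012]
wrist_force: [0.5, 0.8, -0.5]
finger_gap: 0.0509
```

```bash
python3 snap.py 28
python3 - <<'E'
from h import *
a=vision.get_image("top")[:,:,::-1];cv2.imwrite("pics/top28.png",a)
b=vision.get_image("scene")[:,:,::-1];cv2.imwrite("pics/scene28.png",b)
E
```

```text
t 23.85 p [0.5367 0.0032 0.2421] yaw -2.35 z [ 0.023 -0.007 -1.   ] F [ 0.5  0.8 -0.5] T [ 0.01  0.06 -0.04] gap 0.0509
norm 148.3 tan 119.7 Fn 0.9 Ft(up-slope) 1.5
```

View pics/wrist28.png

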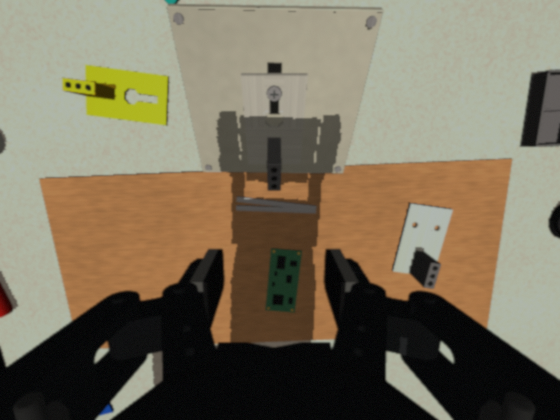

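View pics/scene28.png

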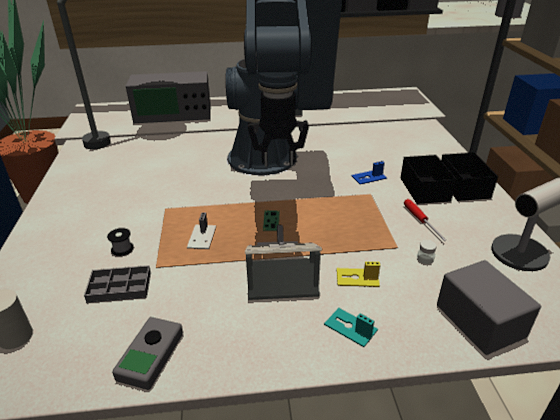

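View pics/top28.png

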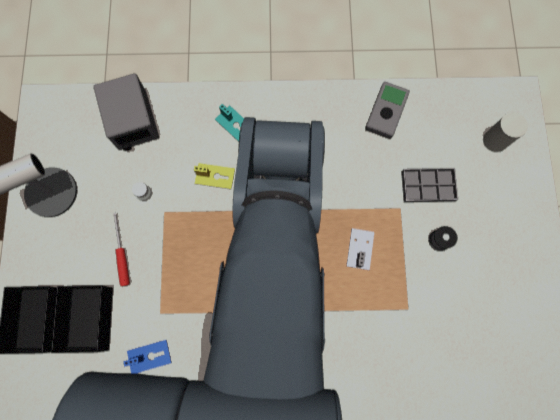

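Run:
```python
import cv2
a=cv2.imread("pics/wrist28.png")
cv2.imwrite("pics/w28z2.png",cv2.resize(a[50:200,190:360],None,fx=4,fy=4,interpolation=cv2.INTER_CUBIC))
```

```text
(no output)
```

View pics/w28z2.png

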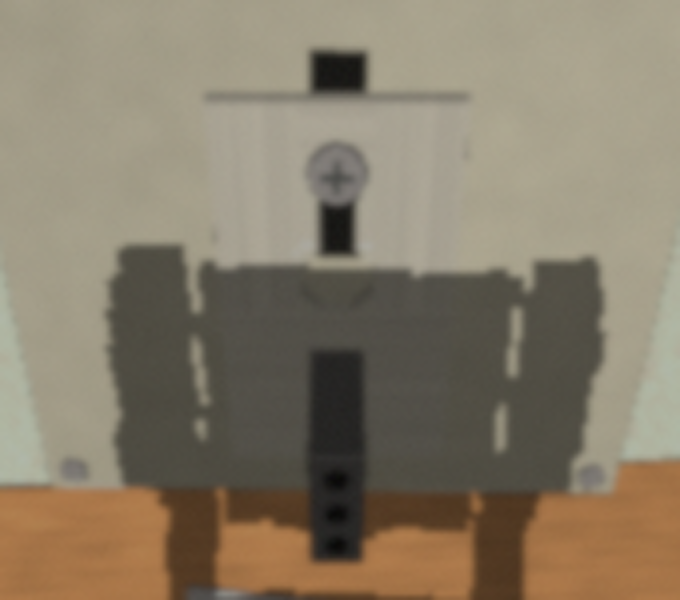

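The holder hangs straight with the screw head over the closed end of its slot, the plate lies on the panel, and the robot is clear of it.

```bash
python3 -c "
from station import finish_job
print(finish_job())"
```

```text
the job is handed in; nothing more can be done
None
```

The keyhole holder is hung on the screw and I handed the job in at about 24 s, with the robot clear and touching nothing. finish_job gave no verdict.

**What I did:**
- **Setting the tilt:** I gripped the rib. The arm can't tilt its tool, so I pressed the plate's upper edge on the lower panel until the plate turned flush in the fingers (about 21 N).
- **Hooking and pulling:** I seated the hole over the screw head (about 8 N) and pulled straight down the slope.
- **Releasing:** I eased off, opened the fingers and backed away.

**Pulls:** I pulled three times, resetting the tool's tilt between pulls.

| Pull | Spring travel (camera estimate) | Plate |
|---|---|---|
| 1 | about 4 mm | upper end lifted about 1° off the panel |
| 2 | about 7 mm | flush up to about 7 mm; it seemed to begin lifting as I held on |
| 3 | about 6.5 mm, held at least 0.25 s | pressed at about 7–8 N; flush by eye, not fitted |

The largest travel I estimated was about 7.4 mm, short of the 9.5 mm limit. I eased to about 1–2 mm before letting go. The largest press I read on the panel was about 20–21 N.

**Last checks:** The final pictures show the head over the closed end of the slot, the plate straight and flush, and the plain holder, board, tweezers and other items where they were.

**What disagreed or stayed uncertain:**
- Spring travel and flushness were judged from wrist-camera fits, good to about 0.5 mm and 0.5°.
- The upper edge first touched the panel about 5–7 mm lower than the cameras predicted, so I worked by feel from there.
- During part of the second pull the pressing force briefly dropped to about zero.

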